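# Depth check of a paper tub

### The arm

A 7-joint arm with a two-finger parallel gripper is mounted at the origin on the work surface. World frame = base frame: x ahead of the robot, y to its left, z up, the work surface at z = 0. Lengths are in m, angles in rad, forces in N, time in s.
With the tool pointing down it reaches from about 0.425 to 0.925 m from the base axis. Payload 6.8 kg.
Tool frame: the origin (TCP) lies at the very end of the fingers, on their centre line; the grasp point (between the pads) lies 19 mm behind it; z points along the fingers, y is the line along which they close (so a half turn about z gives the same grasp; the last joint's range is limited). The gripper opens to 85 mm and grips with 20 to 120 N. Pads are 22 mm wide; open, the fingers measure 114 mm over their backs; the gripper's body (76 mm by 85 mm) begins 54 mm behind the grasp point. The pads swing forward as they close: fully open they stand 13 mm farther back than shut.
Start: joints at [1.026, 0.477, 0.022, 1.555, -0.011, 1.109, -0.083], TCP at [0.286, -0.612, 0.201] pointing down, gripper open.
Joint ranges: [-2.96, 2.96], [-0.34, 2.1], [-1.41, 1.46], [0.24, 2.44], [-1.37, 4.51], [0.17, 1.92], [-2.96, 2.96]. Speed limits (rad/s): [2.39, 2.39, 3.14, 3.14, 3.14, 3.14, 3.14].

### API

Orientations are given as a rotation vector (axis times angle).
In Python, from bench import r gives the robot as it stands. The module is installed in compiled form; this text tells all that it offers.
- The arm moves only by the tool servo_tool, never from a script. Its argument "commands" is a list of rows, each a list of 7 numbers: the turn, a rotation vector about the world's x, y, z in degrees, then the shift along the world's x, y, z in mm, then the closure, from 0 (fully open) to 1 (shut). A call has 1 to 5 rows; each row is the pose to reach, as a shift and turn from the pose commanded when the call began; what a row does not reach only later rows make up. A row lasts 1/12 s, in which the tool goes at most 41.7 mm and 7.16 degrees, less where a joint would pass 70% of its speed; a pose out of reach is approached as far as the arm can. A call with a gripper value outside its range is refused whole. The fingers move at their own pace and stop on an object; "force" is the grip in N (left out, the last holds). Time passes only in rows, so rows that repeat a pose let the fingers close. It gives the time, the measured TCP pose, the force, the opening and the grip force at its end, in the units of the state.
- r.get_obs(): the state, without advancing time (a new reading comes with each control period).
- r.grab_frame(name): name is "scene" or "top" or "wrist"; returns (picture, depth): 400x640x3 uint8, blue, green, red; 400x640 float32, m along the optical axis (not along the pixel's ray), 0 where there is no reading.
- r.camera_info(name): a dict with "vertical_fov" (degrees; the focal length in pixels is half the picture's height over the tangent of half this angle, whatever the lens; pixels are square), "cx", "cy" (the principal point, pixels), "D" ([k1, k2, p1, p2, k3] as OpenCV has them; the pictures are not rectified), "cam_to_world" (4x4, takes a point from camera to world coordinates); the wrist camera has in their place "T_tool_cam" (4x4, takes a point from camera to tool coordinates, whose origin is the TCP and whose axes are the flange's). Camera axes: x right, y up, looking along -z (the intrinsics and any distortion apply to the point x, -y, -z); pixel columns grow to the right and rows downward; lengths in m; the calibration is good to about 2 mm. A picture is of the moment at which its call begins: read the wrist's pose just before it. camera_info takes no time and is no camera call.
- r.hand_in(): hands the job in; it is judged then, once.
The state is a dict: "clock": time; "joints": joint angles; "qvel": joint speeds; "tau": joint torques, N m; "tcp_pos": TCP position; "orientation": TCP orientation; "contact_force": force on the tool from outside, world axes, zero at the start; "moment": the same for the moment, N m; "grip_width": finger opening in m; "gripper_force": force on a finger pad.
Only numpy, scipy, OpenCV 4.12 (cv2) and the standard library are available. Lean on these libraries where they do the work, as an engineer would, in place of code of your own. Each camera call takes 0.05 s, during which the arm holds its last target. There are 200 camera calls.

### The job

Slide the low, straight-sided paper tub along the table, without lifting or squeezing it, all the way into the three-sided metal inspection bay. Then take the depth gauge from its stand by the handle and dip its probe into the tub until the spring tip touches the floor of the tub and gives a little; press gently. Lift it out and lay it back on its stand as it was, leaving the tub upright in the bay and everything else where it stands.

Things in the scene. Friction and masses are not known exactly. Their poses are not given: they have to be found in the camera images.
- tub: The sample: an open white paper tub with straight upright sides, 76 mm outside diameter, 60 mm high, wall 3 mm, floor 4 mm thick, about 50 g, loose. Origin: centre of its underside. It stands in a row with a taller tapered cup and a smaller cup, in any of the three places.
- tall_cup: Bystander: white tapered paper cup, 90 mm high, 74 mm across the rim. Origin: centre of its underside.
- small_cup: Bystander: small white tapered paper cup, 42 mm high, 58 mm across the rim. Origin: centre of its underside.
- bay: Inspection bay fixed to the table: three-sided aluminium fence 35 mm high, no floor. Origin: on the table at the bay's centre, where the tub's centre belongs; x points into the bay. Inner faces: back wall at x = +45 mm, sides at y = +-45 mm from x = -8 mm on; guides flare out to y = +-65 mm at the open end, x = -36 mm. Low cleats outside reach y = +-79 mm.
- bay_center (a point): The bay's centre on the table, where the centre of the tub belongs (axes as the bay).
- stand: Fixed grey gauge stand: base plate 130 x 76 x 10 mm, two posts at x = +-48 mm (12 mm thick, 34 mm wide) with flat seats 136 mm above the table; the gauge handle lies on both, between 13 mm high cheeks 24 mm apart. Origin: centre of its underside; x runs along the handle, towards the probe.
- gauge: Depth gauge, 160 g, loose: black handle 130 x 14 x 16 mm (x, y, z), a round steel dial 40 mm across at x = +90 mm, from which a 12 mm stem and a thin probe point straight down. Origin: middle of the handle's underside; x towards the dial, z up. On the stand the origin is 136 mm above the stand's, axes parallel; grip the handle's middle from above, between the posts.
- gauge_tip (a point): The lowest point of the spring-loaded probe, a 10 mm ball end: in the gauge's frame at x = 90 mm, y = 0, z = -110 mm when free; it moves up as the spring gives.
- plunger (a joint): How far the spring tip is pressed in, m: 0 free, 0.014 the stop. It takes 0.7 N to start and 2.4 N at the stop.
- lids: Bystander: stack of flat white lids, 78 mm across, 30 mm high. Origin: centre of its underside.
- tape: Bystander: cardboard tape roll, 64 mm across, 24 mm high, lying flat. Origin: centre of its underside.
- counter: Bystander: steel hand tally counter, 50 x 40 x 24 mm. Origin: centre of its underside.
Not all that is in view belongs to the job. What is shaped like the stand but orange or red is not meant.

How it is judged:
On the way, in this order (a step that is already met when the one before it is completed fails the run):
1. the tub stands fully in the bay: its centre within 14 mm of the bay's centre, upright (horizontal distance between tub and bay_center below 0.014 m and angle between tub's own z axis and vertical below 0.1 rad), for 0.2 s.
2. the gauge's tip is on the tub's floor inside the tub in the bay, pressed in by at least 1.5 mm, the gauge within 0.2 rad of upright (all of step 1 and horizontal distance between gauge_tip and tub below 0.033 m and z of gauge_tip in the frame of tub below 0.01 m and value of joint plunger above 0.0015 m and angle between gauge's own z axis and vertical below 0.2 rad), for 0.1 s.
At the end, for the whole second after the job is handed in: Tub upright and at rest, its centre within 14 mm of the bay centre; gauge at rest in both seats of its stand, probe to the same side, within 16 mm lengthwise, 8 mm sideways, 6 mm in height and 0.15 rad of its seated pose; no bystander moved over 20 mm (all of step 1 and x of gauge in the frame of stand between -0.016 and 0.016 m and y of gauge in the frame of stand between -0.008 and 0.008 m and z of gauge in the frame of stand between 0.13 and 0.142 m and angle between the x axis of gauge and the x axis of stand, either way round below 0.15 rad and angle between gauge's own z axis and vertical below 0.1 rad and x of gauge_tip in the frame of stand above 0.05 m and linear speed of each of gauge, tub below 0.02 m/s and distance of each of tall_cup, small_cup, lids, tape, counter from where it was at the start of the episode below 0.02 m); the robot touches nothing.
It fails at once if the tub is lifted more than 12 mm off the table (height (world z) of tub above 0.012 m).
It fails at once if the tub is tipped by more than 0.5 rad (angle between tub's own z axis and vertical above 0.5 rad).
It fails at once if the fingers squeeze or press the paper tub with more than 15 N (contact force between the fingers and tub above 15 N).
It fails at once if the gauge presses on the tub with more than 12 N (contact force between gauge and tub above 12 N).
It fails at once if a bystander is pushed away by more than 20 mm or knocked over (distance of any of tall_cup, small_cup, lids, tape, counter from where it was at the start of the episode above 0.02 m or angle between any of tall_cup, small_cup, lids, tape, counter's own z axis and vertical above 0.5 rad).
It also fails if it takes over 72 s, if anything falls off the work surface, if the arm or the gripper's body presses on something with over 40 N, if the wrist force passes 120 N, or if a joint passes its speed limit or range.

## Working session

There is one attempt and no reset: what is moved stays moved. The work goes in short steps, Python scripts to look and compute and a tool call to move; the robot and the scene stay as the last step left them, time stands still between calls to the robot, and variables do not carry over. Pictures are saved under pics/ and viewed, at most 10 in all, crops included, and the job is handed in when it is done.

Besides the shell and the picture viewer there is one more tool, called after "Call:" by a JSON object that holds its "name" and its "arguments". servo_tool: Moves the arm, as the interface text tells. Its arguments: {"type":"object","properties":{"commands":{"type":"array"},"force":{"type":"number"}},"required":["commands"]}

```bash
mkdir -p pics
cat > h.py <<'E'
from bench import r
import numpy as np, cv2
from scipy.spatial.transform import Rotation as R
def cam(n):
    c=r.camera_info(n); f=200/np.tan(np.radians(c["vertical_fov"]/2))
    K=np.array([[f,0,c["cx"]],[0,f,c["cy"]],[0,0,1.]])
    if "cam_to_world" in c: T=np.array(c["cam_to_world"])
    else:
        o=r.get_obs(); W=np.eye(4); W[:3,:3]=R.from_rotvec(o["orientation"]).as_matrix(); W[:3,3]=o["tcp_pos"]; T=W@np.array(c["T_tool_cam"])
    return K,np.array(c["D"],float),T
def cloud(n):
    K,D,T=cam(n); im,d=r.grab_frame(n)
    v,u=np.mgrid[:400,:640]
    p=cv2.undistortPoints(np.stack([u,v],-1).reshape(-1,1,2).astype(np.float64),K,D).reshape(400,640,2)
    P=np.stack([p[...,0]*d,-p[...,1]*d,-d],-1)@T[:3,:3].T+T[:3,3]
    P[d==0]=np.nan
    return im,P
E
python3 - <<'E'
from h import *
print(r.get_obs())
for n in("scene","top"):
    im,P=cloud(n); cv2.imwrite(f"pics/{n}1.png",im); np.savez(f"{n}1.npz",im=im,P=P)
E
```

```text
{'clock': 0.0, 'joints': array([ 1.02588791,  0.4778062 ,  0.02234399,  1.55643711, -0.01150407,
        1.10931859, -0.08310093]), 'qvel': array([-7.68160111e-05,  1.65293824e-04,  1.45731660e-03, -5.55231441e-04,
        1.32167278e-03, -3.40505120e-04,  2.13175394e-04]), 'tau': array([-9.80724035e-04, -5.96456945e+01,  1.60768602e+00, -2.81200325e+01,
        1.24619779e-02,  9.22837498e-03, -5.65417895e-05]), 'tcp_pos': array([ 0.28526635, -0.61104416,  0.20012783]), 'orientation': array([-3.06523594e+00, -6.80336528e-01,  8.32198056e-04]), 'contact_force': array([-0.12504001,  0.02710573,  0.2819576 ]), 'moment': array([ 0.02686832,  0.00796756, -0.05383728]), 'gripper_force': 0.0, 'grip_width': 0.08555235149308923}
```

View pics/scene1.png

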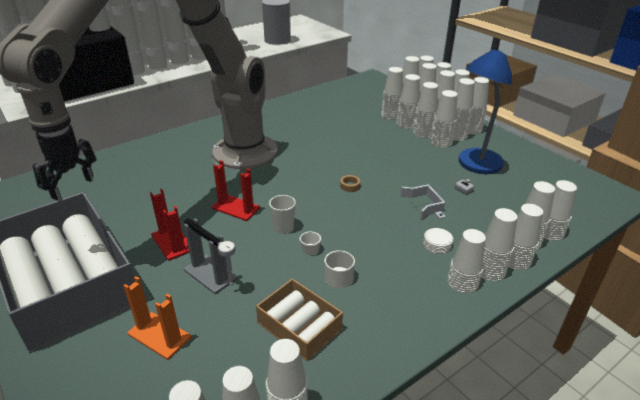

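View pics/top1.png

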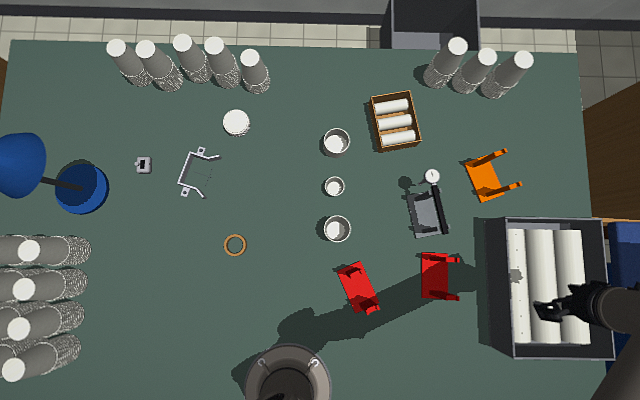

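The scene shows three white vessels in a row: scene (283,213), (311,243) and (340,268), or top (336,229), (334,186) and (336,142). The bay is at top (197,175) and the grey stand with the gauge is at top (427,210). The orange stand and the two red ones are decoys. Next I'll measure heights to tell the vessels apart.

Run:
```python
from h import *
t=np.load("top1.npz"); P=t["P"]; im=t["im"]
s=np.load("scene1.npz"); S=s["P"]
print("table z",np.nanmedian(P[230:300,100:200,2]),np.nanmedian(S[300:330,200:240,2]))
def fit(Q):
    # circle lsq
    A=np.c_[2*Q[:,:2],np.ones(len(Q))]; x=np.linalg.lstsq(A,(Q[:,:2]**2).sum(1),rcond=None)[0]
    return x[:2],np.sqrt(x[2]+x[:2]@x[:2])
for n,(u,v,w) in dict(near=(336,229,24),mid=(334,186,20),far=(336,142,24),lids=(236,123,20),tape=(235,245,18),counter=(143,165,15)).items():
    Q=P[v-w:v+w,u-w:u+w].reshape(-1,3); Q=Q[np.isfinite(Q).all(1)]
    h=np.percentile(Q[Q[:,2]>0.012,2],97); q=Q[Q[:,2]>h-0.006]
    c,rad=fit(q); print(n,"h",h.round(4),"rim c",c.round(4),"r(mean)",rad.round(4),"bbox",np.ptp(q[:,:2],axis=0).round(3),(q[:,:2].max(0)+q[:,:2].min(0))/2,len(q))
def pts(a,zr,lbl):
    Q=a.reshape(-1,3);Q=Q[np.isfinite(Q).all(1)];Q=Q[(Q[:,2]>zr[0])&(Q[:,2]<zr[1])]
    if len(Q)>3: print(lbl,len(Q),Q.mean(0).round(4),cv2.minAreaRect(Q[:,:2].astype(np.float32)*1000))
pts(P[140:205,170:225],(0.03,0.04),"bay")
pts(P[160:245,395:455],(0.145,0.158),"handle?")
pts(P[160:245,395:455],(0.005,0.015),"base")
pts(P[160:190,420:445],(0.1,0.3),"dial")
A=cv2.resize(im[130:215,160:240],None,fx=6,fy=6,interpolation=cv2.INTER_CUBIC)
B=cv2.resize(im[125:165,310:360],None,fx=6,fy=6,interpolation=cv2.INTER_CUBIC)
C=cv2.resize(s["im"][190:300,255:365],None,fx=3,fy=3,interpolation=cv2.INTER_CUBIC)
o=np.zeros((580,800,3),np.uint8); o[:510,:480]=A; o[:240,490:790]=B; o[245:575,485:800]=C[:,:315]
cv2.imwrite("pics/c1.png",o)
o=np.zeros((560,800,3),np.uint8)
A=cv2.resize(im[155:250,395:460],None,fx=5.8,fy=5.8,interpolation=cv2.INTER_CUBIC);B=cv2.resize(s["im"][200:300,175:245],None,fx=5.5,fy=5.5,interpolation=cv2.INTER_CUBIC)
o[:A.shape[0],:A.shape[1]]=A;o[:B.shape[0],400:400+B.shape[1]]=B
cv2.imwrite("pics/c2.png",o)
```

```text
table z -0.0014041329564247196 -0.000708183463517198
near h 0.0921 rim c [ 0.44   -0.1284] r(mean) 0.035 bbox [0.071 0.071] [ 0.44079655 -0.12942124] 90
mid h 0.0443 rim c [ 0.5656 -0.1233] r(mean) 0.0271 bbox [0.057 0.055] [ 0.5662805  -0.12430264] 59
far h 0.0611 rim c [ 0.6966 -0.1268] r(mean) 0.0361 bbox [0.076 0.073] [ 0.69652461 -0.12763024] 85
lids h 0.0322 rim c [0.7577 0.1741] r(mean) 0.0269 bbox [0.075 0.075] [0.75902442 0.17369663] 438
tape h 0.0264 rim c [0.3919 0.1604] r(mean) 0.0279 bbox [0.06  0.061] [0.39214442 0.16001357] 148
counter h 0.0304 rim c [0.624 0.445] r(mean) 0.0129 bbox [0.037 0.037] [0.62185157 0.44546063] 46
bay 197 [0.604  0.2899 0.0335] ((600.99658203125, 278.4610595703125), (87.8203353881836, 130.99880981445312), 73.02622985839844)
handle? 526 [ 0.5224 -0.3839  0.1506] ((512.9818725585938, -385.2161560058594), (173.16493225097656, 38.97303009033203), 10.204415321350098)
base 914 [ 0.4894 -0.3875  0.0093] ((540.143310546875, -397.7721252441406), (155.2788543701172, 241.85763549804688), 76.43888092041016)
dial 240 [ 0.5728 -0.373   0.1499] ((570.2037353515625, -374.1139221191406), (55.54841995239258, 38.94109344482422), 4.693546772003174)
```

View pics/c1.png

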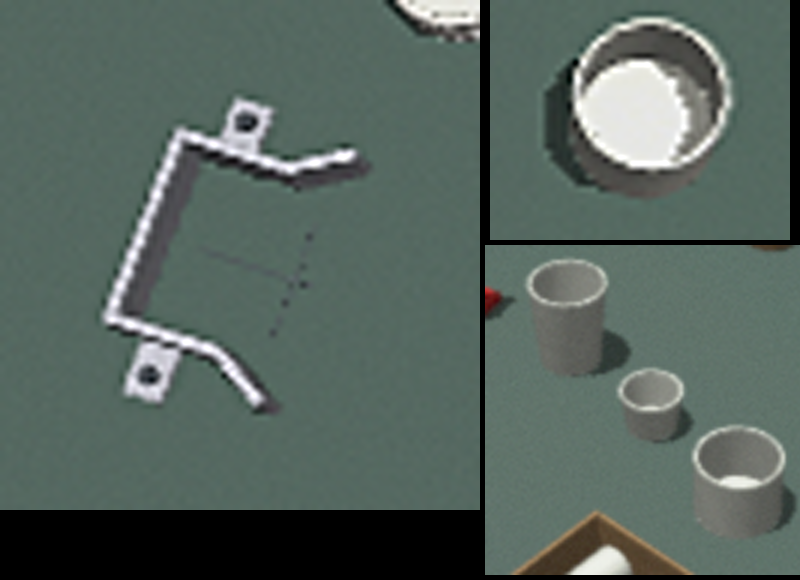

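View pics/c2.png

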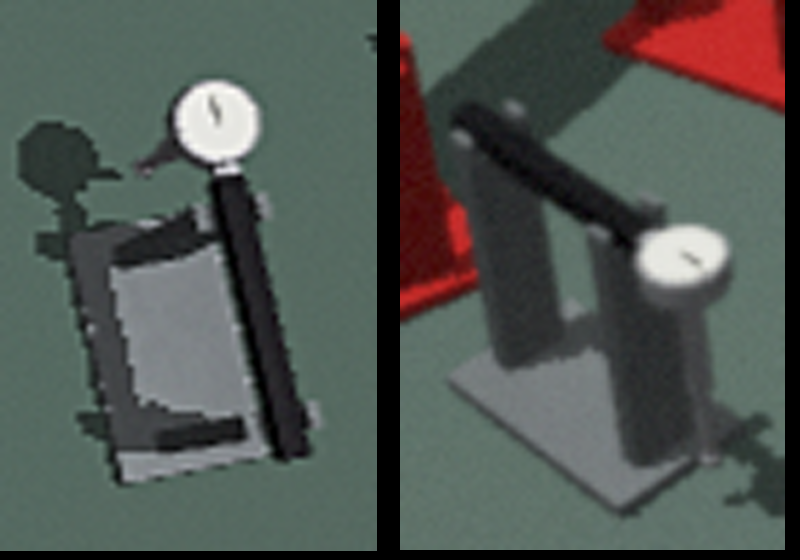

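The row is now clear:
- Near vessel, top (336,229): 92 mm high, so the tall cup.
- Middle vessel, top (334,186): 44 mm high, so the small cup.
- Far vessel, top (336,142): 61 mm high, 76 mm across. The crop shows straight sides, so this is the tub.

The grey stand at top (427,210) holds the gauge. I measure the bay and gauge from crop pixels at their known heights.

```bash
cat >> h.py <<'E'
def px(n,uv,z,KDT=None):
    K,D,T=KDT or cam(n)
    p=cv2.undistortPoints(np.array(uv,float).reshape(-1,1,2),K,D).reshape(-1,2)
    d=np.c_[p[:,0],-p[:,1],-np.ones(len(p))]@T[:3,:3].T
    return T[:3,3]+d*((z-T[2,3])/d[:,2])[:,None]
E
python3 - <<'E'
from h import *
a=lambda L,f,u0,v0:[(u/f+u0,v/f+v0) for u,v in L]
B=px("top",a([(182,133),(108,318),(352,155),(265,405),(293,170),(215,350)],6,160,130),.035)[:,:2]
print(B.round(4)); n=np.linalg.norm
print("back len (~94)",n(B[0]-B[1]),"mouth (~133)",n(B[2]-B[3]),"depth",(B[0]+B[1])/2-(B[2]+B[3])/2)
m=(B[2]+B[3])/2; b=(B[0]+B[1])/2
y1=(B[1]-B[0])/n(B[1]-B[0]); y2=(B[3]-B[2])/n(B[3]-B[2]); 
for y in(y1,y2): print("axis from walls",np.degrees(np.arctan2(-y[0],y[1])) , np.degrees(np.arctan2(y[1],y[0]))-90)
d=(b-m)/n(b-m); print("axis",d,np.degrees(np.arctan2(d[1],d[0])),"len(~83)",n(b-m),"centre",b-d*.0465, m+d*.036)
H=px("top",a([(230,172),(293,455)],5.8,395,155),.152)[:,:2]; Dl=px("top",a([(217,122)],5.8,395,155),.16)[0,:2]
g=(H[0]-H[1])/n(H[0]-H[1]);print("handle",H,"len",n(H[0]-H[1]),"mid",H.mean(0),"ang",np.degrees(np.arctan2(g[1],g[0])),"dial dist",n(Dl-H.mean(0)),Dl)
S=px("top",a([(122,483),(268,455),(72,232)],5.8,395,155),.01)[:,:2];print("plate",S,n(S[0]-S[1]),n(S[0]-S[2]))
P=np.load("top1.npz")["P"];im=np.load("top1.npz")["im"]
Q=P[140:250,395:460].reshape(-1,3);c=im[140:250,395:460].reshape(-1,3);k=(Q[:,2]>.148)&(Q[:,2]<.156)&(c.max(1)<60);Q=Q[k];print(len(Q),Q.mean(0),cv2.minAreaRect((Q[:,:2]*1000).astype(np.float32)))
E
```

```text
[[0.6582 0.2996]
 [0.5657 0.3291]
 [0.6489 0.2163]
 [0.5248 0.2512]
 [0.6408 0.2446]
 [0.5511 0.2768]]
back len (~94) 0.09705345013539844 mouth (~133) 0.1289332995155586 depth [0.02508921 0.08061491]
axis from walls 72.29672761534778 72.29672761534778
axis from walls 74.29295795954805 74.29295795954806
axis [0.29716393 0.95482647] 72.71265815498597 len(~83) 0.08442885534456901 centre [0.59814679 0.26999069] [0.5975736  0.26814896]
handle [[ 0.55469776 -0.37989034]
 [ 0.42795837 -0.40424982]] len 0.1290591184353711 mid [ 0.49132807 -0.39207008] ang 10.879653472971716 dial dist 0.08695397247142105 [ 0.57594671 -0.37205314]
plate [[ 0.41947513 -0.36704815]
 [ 0.43490266 -0.44164942]
 [ 0.54726696 -0.34403012]] 0.07617976967194871 0.1298483077590259
260 [ 0.49122992 -0.39063402  0.15134121] ((508.8616027832031, -382.3877868652344), (167.29481506347656, 26.701770782470703), 13.793057441711426)
```

Call:
{"name": "servo_tool", "arguments": {"commands": [[0, 0, 0, 0, 0, 40, 1], [0, 0, 0, 0, 0, 80, 1], [0, 0, 0, 25, 30, 90, 1], [0, 0, 0, 50, 60, 90, 1], [0, 0, 0, 75, 90, 90, 1]], "force": 40}}

```text
clock: 0.52
tcp_pos: [0.361, -0.5213, 0.2922]
orientation: [3.066, 0.677, 0.001]
contact_force: [1.4, -0.0, -0.6]
grip_width: 0.0253
gripper_force: 0.0
```

Call:
{"name": "servo_tool", "arguments": {"commands": [[0, 0, 0, 25, 30, 0, 1], [0, 0, 0, 50, 59, 0, 1], [0, 0, 0, 75, 88, 0, 1], [0, 0, 0, 100, 118, 0, 1], [0, 0, 0, 125, 147, 0, 1]]}}

```text
clock: 0.93
tcp_pos: [0.4863, -0.3727, 0.2908]
orientation: [-3.066, -0.681, 0.001]
contact_force: [0.4, -0.3, 0.6]
grip_width: -0.0002
gripper_force: 0.0
```

Call:
{"name": "servo_tool", "arguments": {"commands": [[0, 0, 0, 25, 30, 0, 1], [0, 0, 0, 50, 59, 0, 1], [0, 0, 0, 75, 88, 0, 1], [0, 0, 0, 100, 118, 0, 1], [0, 0, 0, 125, 147, 0, 1]]}}

```text
clock: 1.35
tcp_pos: [0.6113, -0.2259, 0.2907]
orientation: [-3.067, -0.681, 0.001]
contact_force: [1.0, -1.1, 0.5]
grip_width: 0.0
gripper_force: 0.0
```

Call:
{"name": "servo_tool", "arguments": {"commands": [[0, 0, 0, 25, 30, -30, 1], [0, 0, 0, 50, 60, -60, 1], [0, 0, 0, 75, 90, -90, 1], [0, 0, 0, 86, 100, -120, 1], [0, 0, 0, 86, 100, -130, 1]]}}

```text
clock: 1.77
tcp_pos: [0.6973, -0.1212, 0.157]
orientation: [-3.061, -0.689, 0.003]
contact_force: [-0.2, 0.3, -0.9]
grip_width: -0.0003
gripper_force: 0.0
```

Run:
```python
from h import *
o=r.get_obs();print(o["clock"],o["tcp_pos"],o["orientation"],o["grip_width"],o["contact_force"],o["joints"])
im,P=cloud("wrist");cv2.imwrite("pics/w1.png",im)
t,PT=cloud("top")
K,D,T=cam("wrist")
c=np.linalg.inv(T)@np.r_[o["tcp_pos"],1];print("tcp px",cv2.projectPoints(np.array([[c[0],-c[1],-c[2]]]),np.zeros(3),np.zeros(3),K,D)[0])
Q=P.reshape(-1,3);Q=Q[np.isfinite(Q).all(1)];k=(Q[:,2]>.055)&(Q[:,2]<.066)&(np.hypot(Q[:,0]-.697,Q[:,1]+.127)<.05);q=Q[k];print(len(q),q.mean(0),(q.max(0)+q.min(0))/2,np.ptp(q,axis=0), "tablez",np.nanmedian(Q[Q[:,2]<.02,2]))
x=np.linalg.lstsq(np.c_[2*q[:,:2],np.ones(len(q))],(q[:,:2]**2).sum(1),rcond=None)[0];print(x[:2],np.sqrt(x[2]+x[:2]@x[:2]))
```

```text
1.7667 [ 0.69732652 -0.12124618  0.15701262] [-3.06072734e+00 -6.89208830e-01  2.99022458e-03] -0.00026259452884625905 [-0.22769962  0.31397997 -0.87231414] [ 0.21283786  0.57916102 -0.19085428  1.49448702  0.11383907  1.08199795
 -1.12924224]
tcp px [[[317.94613157 227.86301791]]]
931 [ 0.6992137  -0.12591937  0.05954422] [ 0.69950603 -0.12508203  0.05868113] [0.0753961  0.07530202 0.00734622] tablez 0.00039503470336782476
[ 0.69982281 -0.1250209 ] 0.03606902649092997
```

View pics/w1.png

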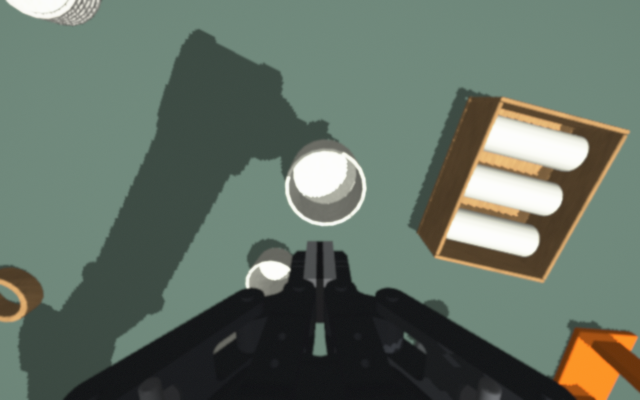

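The wrist view shows the tub at (326,188), just ahead of the closed fingers. Its fit agrees with the top view to 3 mm. I'll lower the closed fingers inside it and nudge gently until they touch the wall.

Call:
{"name": "servo_tool", "arguments": {"commands": [[0, 0, 0, 1, -5, -30, 1], [0, 0, 0, 1, -5, -60, 1], [0, 0, 0, 1, -5, -90, 1], [0, 0, 0, 1, -5, -115, 1], [0, 0, 0, 1, -5, -135, 1]]}}

```text
clock: 2.28
tcp_pos: [0.6968, -0.135, 0.0258]
orientation: [3.067, 0.677, -0.001]
contact_force: [0.6, 0.3, 0.2]
grip_width: -0.0
gripper_force: 0.0
```

Call:
{"name": "servo_tool", "arguments": {"commands": [[0, 0, 0, 0, 0, 0, 1], [0, 0, 0, -1, 3, 0, 1], [0, 0, 0, -3, 7, 0, 1], [0, 0, 0, -4, 10, 0, 1], [0, 0, 0, -6, 13, 0, 1]]}}

```text
clock: 2.7
tcp_pos: [0.6929, -0.1192, 0.0284]
orientation: [3.066, 0.681, 0.005]
contact_force: [0.4, 0.3, 0.2]
grip_width: -0.0002
gripper_force: 0.0
```

Call:
{"name": "servo_tool", "arguments": {"commands": [[0, 0, 0, -1, 3, 0, 1], [0, 0, 0, -2, 5, 0, 1], [0, 0, 0, -4, 9, 0, 1], [0, 0, 0, -7, 16, 0, 1], [0, 0, 0, -11, 25, 0, 1]]}}

```text
clock: 3.12
tcp_pos: [0.6804, -0.0949, 0.0261]
orientation: [3.067, 0.679, 0.0]
contact_force: [0.4, -0.6, 0.5]
grip_width: -0.0001
gripper_force: 0.1
```

Call:
{"name": "servo_tool", "arguments": {"commands": [[0, 0, 0, -5, 12, 0, 1], [0, 0, 0, -10, 24, 0, 1], [0, 0, 0, -15, 36, 0, 1], [0, 0, 0, -20, 48, 0, 1], [0, 0, 0, -25, 57, 0, 1]]}}

```text
clock: 3.53
tcp_pos: [0.6549, -0.035, 0.0262]
orientation: [-3.066, -0.683, -0.0]
contact_force: [-0.5, 0.8, 0.4]
grip_width: 0.0001
gripper_force: 0.3
```

```bash
cat >> h.py <<'E'
def tub(n="top",g=None,save=None):
    im,P=cloud(n)
    if save: cv2.imwrite(save,im)
    Q=P.reshape(-1,3);Q=Q[np.isfinite(Q).all(1)];k=(Q[:,2]>.054)&(Q[:,2]<.067)&(np.hypot(*(Q[:,:2]-g).T)<.055)
    q=Q[k];return len(q),((q.max(0)+q.min(0))/2).round(4),np.ptp(q,axis=0).round(4)
E
python3 - <<'E'
from h import *
o=r.get_obs();p=o["tcp_pos"];print(o["clock"],p,o["contact_force"])
g=p[:2]-np.array([-.0073,.0172]);print(g,tub("top",g,"pics/t2.png"),tub("wrist",g,"pics/w2.png"))
E
```

```text
3.5333 [ 0.65491318 -0.03501169  0.02615839] [-0.46970139  0.78690466  0.3820069 ]Traceback (most recent call last):
  File "<stdin>", line 3, in <module>
  File "h.py", line 27, in tub
    q=Q[k];return len(q),((q.max(0)+q.min(0))/2).round(4),np.ptp(q,axis=0).round(4)
                           ~~~~~^^^
    return umr_maximum(a, axis, None, out, keepdims, initial, where)
ValueError: zero-size array to reduction operation maximum which has no identity
```

Top is blocked there by the arm, most likely. I'll check from the wrist and scene views.

Run:
```python
from h import *
p=r.get_obs()["tcp_pos"];g=p[:2]-np.array([-.0073,.0172]);print(p,g)
a=r.grab_frame("wrist")[0]; b=r.grab_frame("scene")[0]
o=np.zeros((600,800,3),np.uint8);o[:400,:640]=a;o[400:600,:400]=b[150:350,200:600];cv2.imwrite("pics/w2.png",o)
for n in("wrist","scene"):
    try:print(n,tub(n,g))
    except ValueError:print(n,"none")
```

```text
[ 0.65391945 -0.03267977  0.02606957] [ 0.66121945 -0.04987977]
wrist (2398, array([ 0.6763, -0.0553,  0.0605]), array([0.0549, 0.0756, 0.013 ]))
scene (136, array([ 0.6659, -0.0567,  0.0605]), array([0.078 , 0.0764, 0.013 ]))
```

View pics/w2.png

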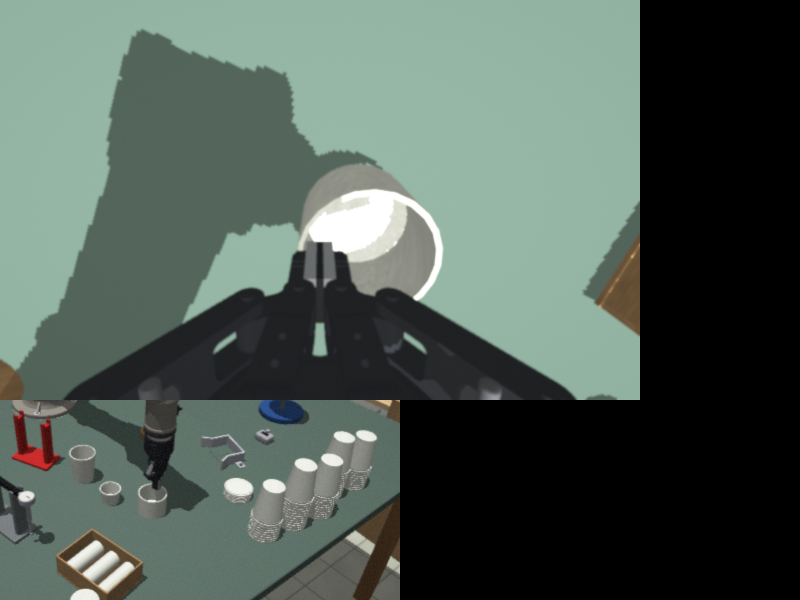

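The wrist view shows the tub rim at about (370,250), with the fingers against its leading wall at (320,250). The scene view shows it upright with the other two cups unmoved. It trails the fingers by 25 mm, so I keep dragging.

Call:
{"name": "servo_tool", "arguments": {"commands": [[0, 0, 0, -4, 8, 0, 1], [0, 0, 0, -10, 22, 0, 1], [0, 0, 0, -17, 36, 0, 1], [0, 0, 0, -24, 50, 0, 1], [0, 0, 0, -31, 64, 0, 1]]}}

```text
clock: 4.2
tcp_pos: [0.6234, 0.0288, 0.0261]
orientation: [-3.066, -0.683, 0.0]
contact_force: [-0.2, 0.0, 0.2]
grip_width: -0.0003
gripper_force: 0.2
```

Call:
{"name": "servo_tool", "arguments": {"commands": [[0, 0, 0, -7, 14, 0, 1], [0, 0, 0, -14, 28, 0, 1], [0, 0, 0, -21, 42, 0, 1], [0, 0, 0, -28, 56, 0, 1], [0, 0, 0, -35, 70, 0, 1]]}}

```text
clock: 4.62
tcp_pos: [0.5883, 0.0986, 0.0262]
orientation: [-3.066, -0.683, 0.0]
contact_force: [-0.0, 0.3, -0.2]
grip_width: -0.0
gripper_force: 0.2
```

Call:
{"name": "servo_tool", "arguments": {"commands": [[0, 0, -4, -7, 14, 0, 1], [0, 0, -8, -13, 27, 0, 1], [0, 0, -12, -19, 40, 0, 1], [0, 0, -17, -24, 50, 0, 1], [0, 0, -22, -30, 60, 0, 1]]}}

```text
clock: 5.03
tcp_pos: [0.5583, 0.1587, 0.0262]
orientation: [-3.14, -0.079, 0.0]
contact_force: [0.5, -1.4, -0.5]
grip_width: -0.0003
gripper_force: 0.2
```

Call:
{"name": "servo_tool", "arguments": {"commands": [[0, 0, -5, -4, 10, 0, 1], [0, 0, -10, -5, 15, 0, 1], [0, 0, -15, -5, 17, 0, 1], [0, 0, -20, -5, 17, 0, 1], [0, 0, -20, -5, 17, 0, 1]]}}

```text
clock: 5.45
tcp_pos: [0.5533, 0.1752, 0.0262]
orientation: [-3.107, 0.465, 0.001]
contact_force: [-0.0, -1.1, -0.1]
grip_width: 0.0001
gripper_force: 0.2
```

Run:
```python
from h import *
o=r.get_obs();p=o["tcp_pos"];g=p[:2]-np.array([0,.023]);print(o["clock"],p,o["orientation"],o["contact_force"])
for n in("wrist","scene","top"):
    try:print(n,tub(n,g))
    except ValueError:print(n,"none")
```

```text
5.45 [0.55332899 0.17518814 0.02618295] [-3.10686913e+00  4.64781685e-01  5.66891911e-04] [-0.01523592 -1.06055997 -0.08429519]
wrist (2325, array([0.5507, 0.148 , 0.0605]), array([0.0713, 0.0763, 0.013 ]))
scene (172, array([0.5497, 0.1461, 0.0605]), array([0.0794, 0.0778, 0.0128]))
top (79, array([0.5451, 0.1451, 0.0602]), array([0.0737, 0.0739, 0.0124]))
```

Call:
{"name": "servo_tool", "arguments": {"commands": [[0, 0, 0, 5, 6, 0, 1], [0, 0, 0, 11, 13, 0, 1], [0, 0, 0, 18, 21, 0, 1], [0, 0, 0, 25, 30, 0, 1], [0, 0, 0, 30, 38, 0, 1]]}}

```text
clock: 6.02
tcp_pos: [0.5858, 0.213, 0.0262]
orientation: [-3.107, 0.463, -0.001]
contact_force: [-0.5, -0.1, 0.5]
grip_width: 0.0001
gripper_force: 0.1
```

Call:
{"name": "servo_tool", "arguments": {"commands": [[0, 0, 0, 3, 9, 0, 1], [0, 0, 0, 6, 18, 0, 1], [0, 0, 0, 8, 26, 0, 1], [0, 0, 0, 10, 33, 0, 1], [0, 0, 0, 12, 40, 0, 1]]}}

```text
clock: 6.43
tcp_pos: [0.5965, 0.2522, 0.026]
orientation: [3.107, -0.463, -0.0]
contact_force: [0.1, -0.7, 0.6]
grip_width: -0.0001
gripper_force: 0.2
```

Run:
```python
from h import *
C=np.array([.598,.269]);d=np.array([.301,.954]);y=np.array([-.954,.301])
o=r.get_obs();p=o["tcp_pos"];g=p[:2]-d*.027;print(o["clock"],p,o["contact_force"],(p[:2]-C)@d,(p[:2]-C)@y)
for n in("wrist","scene","top"):
    try:t=tub(n,g);e=t[1][:2]-C;print(n,t,"along",e@d,"lat",e@y)
    except ValueError:print(n,"none")
```

```text
6.4333 [0.59649581 0.25221023 0.02601945] [ 0.11563988 -0.67079316  0.58138134] -0.016470202755840782 -0.0036187267427576254
wrist (2048, array([0.5916, 0.2247, 0.0605]), array([0.071 , 0.0774, 0.013 ])) along -0.044188599999999995 lat -0.007228700000000039
scene (175, array([0.5898, 0.2239, 0.0605]), array([0.0764, 0.0781, 0.013 ])) along -0.04549360000000002 lat -0.005752300000000023
top (108, array([0.5868, 0.2243, 0.0604]), array([0.0751, 0.0798, 0.0126])) along -0.046015000000000014 lat -0.002769900000000018
```

Call:
{"name": "servo_tool", "arguments": {"commands": [[0, 0, 0, 1, 8, 0, 1], [0, 0, 0, 3, 16, 0, 1], [0, 0, 0, 5, 25, 0, 1], [0, 0, 0, 7, 32, 0, 1], [0, 0, 0, 9, 39, 0, 1]]}}

```text
clock: 7.0
tcp_pos: [0.6057, 0.2918, 0.0261]
orientation: [-3.107, 0.462, -0.0]
contact_force: [0.4, -0.5, 0.0]
grip_width: -0.0002
gripper_force: 0.2
```

Call:
{"name": "servo_tool", "arguments": {"commands": [[0, 0, 0, 1, 2, 0, 1], [0, 0, 0, 1, 3, 0, 1], [0, 0, 0, 1, 4, 0, 1], [0, 0, 0, 1, 4, 0, 1], [0, 0, 0, 1, 4, 0, 1]]}}

```text
clock: 7.42
tcp_pos: [0.6066, 0.2939, 0.0261]
orientation: [3.107, -0.464, -0.0]
contact_force: [-0.5, -0.9, 0.3]
grip_width: -0.0003
gripper_force: 0.2
```

Run:
```python
from h import *
C=np.array([.598,.269]);d=np.array([.301,.954]);y=np.array([-.954,.301])
o=r.get_obs();p=o["tcp_pos"];g=p[:2]-d*.027;print(o["clock"],p,o["contact_force"],(p[:2]-C)@d,(p[:2]-C)@y)
for n in("wrist","scene","top"):
    try:t=tub(n,g);e=t[1][:2]-C;print(n,t,"along",e@d,"lat",e@y)
    except ValueError:print(n,"none")
```

```text
7.4167 [0.60656041 0.29385551 0.02608287] [-0.49287569 -0.94572084  0.26963175] 0.026288837383186117 -0.0006851225618671195
wrist (2071, array([0.602 , 0.267 , 0.0605]), array([0.0711, 0.0765, 0.013 ])) along -0.0007040000000000006 lat -0.0044180000000000035
scene (170, array([0.6001, 0.2675, 0.0605]), array([0.0768, 0.0818, 0.0128])) along -0.0007989000000000041 lat -0.0024548999999999916
top (112, array([0.5971, 0.2645, 0.0605]), array([0.0764, 0.0786, 0.0129])) along -0.004563900000000007 lat -0.0004958999999999898
```

Call:
{"name": "servo_tool", "arguments": {"commands": [[0, 0, 0, -2, -6, 0, 1], [0, 0, 0, -3, -12, 5, 1], [0, 0, 0, -4, -16, 40, 1], [0, 0, 0, -4, -16, 80, 1], [0, 0, 0, -4, -16, 120, 1]]}}

```text
clock: 7.98
tcp_pos: [0.6018, 0.2765, 0.147]
orientation: [3.105, -0.465, -0.002]
contact_force: [1.1, 0.4, 0.2]
grip_width: -0.0001
gripper_force: 0.0
```

Call:
{"name": "servo_tool", "arguments": {"commands": [[0, 0, 6, 0, 0, 40, 1], [0, 0, 12, 0, -20, 70, 1], [0, 0, 18, -5, -55, 90, 1], [0, 0, 23, -10, -90, 90, 1], [0, 0, 28, -15, -125, 90, 1]]}}

```text
clock: 8.4
tcp_pos: [0.588, 0.1517, 0.2385]
orientation: [-3.126, -0.309, -0.006]
contact_force: [0.9, -0.9, -0.0]
grip_width: -0.0001
gripper_force: 0.0
```

Call:
{"name": "servo_tool", "arguments": {"commands": [[0, 0, 0, -6, -38, 0, 0], [0, 0, 0, -12, -76, 0, 0], [0, 0, 0, -18, -114, 0, 0], [0, 0, 0, -24, -152, 0, 0], [0, 0, 0, -30, -190, 0, 0]]}}

```text
clock: 8.82
tcp_pos: [0.5564, -0.0392, 0.2366]
orientation: [3.127, 0.301, 0.001]
contact_force: [0.2, -0.2, 0.2]
grip_width: 0.0608
gripper_force: 0.0
```

Call:
{"name": "servo_tool", "arguments": {"commands": [[0, 0, 0, -6, -38, 0, 0], [0, 0, 0, -12, -76, 0, 0], [0, 0, 0, -18, -114, 0, 0], [0, 0, 0, -24, -152, 0, 0], [0, 0, 0, -30, -190, 0, 0]]}}

```text
clock: 9.23
tcp_pos: [0.5262, -0.229, 0.2366]
orientation: [3.127, 0.301, 0.001]
contact_force: [0.7, -0.5, -0.3]
grip_width: 0.0856
gripper_force: 0.0
```

Call:
{"name": "servo_tool", "arguments": {"commands": [[0, 0, 0, -6, -38, 0, 0], [0, 0, 0, -12, -76, 0, 0], [0, 0, 0, -18, -114, 0, 0], [0, 0, 0, -24, -114, 0, 0], [0, 0, 0, -30, -114, 0, 0]]}}

```text
clock: 9.65
tcp_pos: [0.4953, -0.3437, 0.2361]
orientation: [3.127, 0.293, -0.001]
contact_force: [0.7, 0.7, -0.8]
grip_width: 0.0854
gripper_force: 0.0
```

Run:
```python
from h import *
o=r.get_obs();p=o["tcp_pos"];print(o["clock"],p,o["orientation"],o["grip_width"],o["joints"])
K,D,T=cam("wrist")
im,P=cloud("wrist");np.savez("wg.npz",im=im,P=P)
t,PT=cloud("top")
print("tub",tub("top",np.array([.598,.265])))
for z in (.152,.16):
  c=np.array([[*(q),z,1] for q in [(.4912,-.392),(.5550,-.3796),(.4274,-.4044),(.5796,-.3748)]])@np.linalg.inv(T).T
  print(cv2.projectPoints(c[:,:3]*[1,-1,-1],np.zeros(3),np.zeros(3),K,D)[0].reshape(-1,2).round(1))
o=np.zeros((600,800,3),np.uint8);o[:400,:640]=im
o[410:600,:360]=cv2.resize(t[130:225,130:310],None,fx=2,fy=2)[:190,:360]
cv2.imwrite("pics/w3.png",o)
```

```text
9.65 [ 0.49534479 -0.34372603  0.23614032] [ 3.12707708e+00  2.92824481e-01 -9.09380286e-04] 0.08536367328895264 [ 0.36552719  0.32824803  0.17566275  1.70469775 -0.06168292  1.11408517
 -0.82484079]
tub (95, array([0.5937, 0.2555, 0.0583]), array([0.0733, 0.0736, 0.0082]))
[[371.2 206. ]
 [375.1 133.7]
 [368.  268.3]
 [376.7 102.5]]
[[372.7 209.1]
 [376.8 134.8]
 [369.3 272.8]
 [378.5 102.7]]
```

View pics/w3.png

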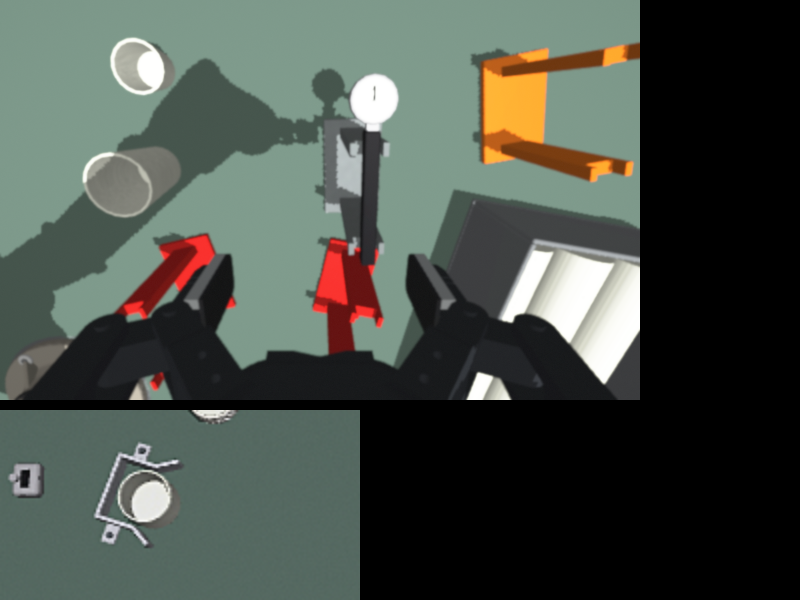

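The wrist view shows the handle running from (373,130) to (369,262), matching my projections. The inset shows the tub, at inset (147,495), about 14 mm short: backing the fingers off dragged it out. I'm going back to push it in again, and this time I'll lift off with a smaller retreat.

Call:
{"name": "servo_tool", "arguments": {"commands": [[0, 0, 0, 6, 38, 0, 1], [0, 0, 0, 12, 76, 0, 1], [0, 0, 0, 18, 114, 0, 1], [0, 0, 0, 25, 152, 0, 1], [0, 0, 0, 31, 190, 0, 1]]}}

```text
clock: 10.22
tcp_pos: [0.5289, -0.1467, 0.2365]
orientation: [-3.126, -0.307, -0.002]
contact_force: [0.6, 0.7, -0.9]
grip_width: 0.0257
gripper_force: 0.0
```

Call:
{"name": "servo_tool", "arguments": {"commands": [[0, 0, 0, 6, 38, 0, 1], [0, 0, 0, 12, 76, 0, 1], [0, 0, 0, 18, 114, 0, 1], [0, 0, 0, 25, 152, 0, 1], [0, 0, 0, 31, 190, 0, 1]]}}

```text
clock: 10.63
tcp_pos: [0.5592, 0.0434, 0.2366]
orientation: [-3.126, -0.307, -0.001]
contact_force: [0.9, 0.5, -0.1]
grip_width: 0.0001
gripper_force: 0.0
```

Call:
{"name": "servo_tool", "arguments": {"commands": [[0, 0, -5, 6, 38, 0, 1], [0, 0, -11, 12, 76, 0, 1], [0, 0, -17, 18, 114, 0, 1], [0, 0, -22, 25, 152, 0, 1], [0, 0, -28, 31, 190, 0, 1]]}}

```text
clock: 11.05
tcp_pos: [0.5895, 0.2334, 0.2365]
orientation: [-3.106, 0.465, -0.0]
contact_force: [0.8, -0.4, -0.2]
grip_width: 0.0002
gripper_force: 0.0
```

Call:
{"name": "servo_tool", "arguments": {"commands": [[0, 0, 0, 7, 32, -10, 1], [0, 0, 0, 7, 32, -40, 1], [0, 0, 0, 7, 32, -80, 1], [0, 0, 0, 7, 32, -110, 1], [0, 0, 0, 7, 32, -110, 1]]}}

```text
clock: 11.47
tcp_pos: [0.5919, 0.2615, 0.1195]
orientation: [3.102, -0.457, -0.015]
contact_force: [-0.4, -0.5, -0.0]
grip_width: 0.0001
gripper_force: 0.0
```

Run:
```python
from h import *
o=r.get_obs();p=o["tcp_pos"];print(o["clock"],p,o["orientation"],o["grip_width"])
print([tub(n,np.array([.595,.257])) for n in("wrist","scene")])
# bay from wrist depth
im,P=cloud("wrist");Q=P.reshape(-1,3);Q=Q[np.isfinite(Q).all(1)]
d=np.array([.301,.954]);y=np.array([-.954,.301]);e=np.c_[(Q[:,:2]-[.598,.269])@d,(Q[:,:2]-[.598,.269])@y]
k=(Q[:,2]>.029)&(Q[:,2]<.039)&(abs(e[:,1])<.035)&(e[:,0]>.03)&(e[:,0]<.07);print("back wall along",np.percentile(e[k,0],[2,50,98]),k.sum())
for s in(1,-1):
  k=(Q[:,2]>.029)&(Q[:,2]<.039)&(e[:,0]>0)&(e[:,0]<.04)&(s*e[:,1]>.035)&(s*e[:,1]<.06);print("side",np.percentile(e[k,1],[2,50,98]) if k.sum() else None,k.sum())
```

```text
11.4667 [0.59190325 0.2614997  0.11950318] [ 3.1019323  -0.45683002 -0.01530091] 7.974056943052208e-05
[(1337, array([0.5956, 0.2583, 0.0581]), array([0.0758, 0.075 , 0.0081])), (102, array([0.5981, 0.2576, 0.059 ]), array([0.0762, 0.0807, 0.01  ]))]
back wall along [0.05012962 0.05264317 0.0561608 ] 562
side [0.04196937 0.04401721 0.04781096] 247
side [-0.05375137 -0.05076006 -0.03634943] 382
```

Call:
{"name": "servo_tool", "arguments": {"commands": [[0, 0, 0, 3, -3, -30, 1], [0, 0, 0, 4, -5, -60, 1], [0, 0, 0, 4, -5, -85, 1], [0, 0, 0, 4, -5, -93, 1], [0, 0, 0, 4, -5, -93, 1]]}}

```text
clock: 12.03
tcp_pos: [0.6014, 0.2567, 0.0333]
orientation: [3.107, -0.463, -0.001]
contact_force: [-0.2, 0.3, 0.5]
grip_width: 0.0004
gripper_force: 0.0
```

Run:
```python
from h import *
o=r.get_obs();print(o["clock"],o["tcp_pos"],o["contact_force"])
print([tub(n,np.array([.595,.257])) for n in("wrist","scene")])
```

```text
12.0333 [0.60144326 0.25669368 0.03334649] [-0.18351843  0.28231367  0.51766211]
[(2140, array([0.5997, 0.2584, 0.0602]), array([0.0681, 0.0758, 0.0123])), (88, array([0.5983, 0.2562, 0.059 ]), array([0.0779, 0.0805, 0.01  ]))]
```

Call:
{"name": "servo_tool", "arguments": {"commands": [[0, 0, 0, 2, 8, 0, 1], [0, 0, 0, 4, 15, 0, 1], [0, 0, 0, 5, 20, 0, 1], [0, 0, 0, 6, 24, 0, 1], [0, 0, 0, 7, 28, 0, 1]]}}

```text
clock: 12.55
tcp_pos: [0.6088, 0.2855, 0.0336]
orientation: [-3.107, 0.462, -0.001]
contact_force: [-0.5, 0.2, 0.4]
grip_width: -0.0004
gripper_force: 0.0
```

Call:
{"name": "servo_tool", "arguments": {"commands": [[0, 0, 0, 0, 3, 0, 1], [0, 0, 0, 1, 6, 0, 1], [0, 0, 0, 1, 9, 0, 1], [0, 0, 0, 2, 11, 0, 1], [0, 0, 0, 2, 12, 0, 1]]}}

```text
clock: 12.97
tcp_pos: [0.6106, 0.2966, 0.033]
orientation: [3.107, -0.464, -0.0]
contact_force: [-0.4, 0.2, -0.4]
grip_width: -0.0004
gripper_force: 0.0
```

Run:
```python
from h import *
o=r.get_obs();print(o["clock"],o["tcp_pos"],o["contact_force"])
print([tub(n,np.array([.602,.267])) for n in("wrist","scene","top")])
```

```text
12.9667 [0.61063409 0.29662972 0.0330152 ] [-0.37343304  0.19128973 -0.41421796]
[(2249, array([0.5971, 0.2603, 0.0605]), array([0.0737, 0.0791, 0.0129])), (113, array([0.5974, 0.2595, 0.0603]), array([0.0772, 0.0826, 0.0125])), (81, array([0.5937, 0.2558, 0.06  ]), array([0.0737, 0.0745, 0.0114]))]
```

Call:
{"name": "servo_tool", "arguments": {"commands": [[0, 0, 0, 0, -2, 0, 1], [0, 0, 0, -1, -4, 0, 1], [0, 0, 0, -1, -6, 0, 1], [0, 0, 0, -1, -6, 0, 1], [0, 0, 0, -1, -6, 0, 1]]}}

```text
clock: 13.53
tcp_pos: [0.6097, 0.2899, 0.0332]
orientation: [3.107, -0.465, 0.0]
contact_force: [0.8, 0.9, -0.1]
grip_width: 0.0
gripper_force: 0.0
```

Run:
```python
from h import *
o=r.get_obs();print(o["clock"],o["tcp_pos"],o["contact_force"])
print([tub(n,np.array([.602,.267])) for n in("wrist","scene","top")])
```

```text
13.5333 [0.60969061 0.28993699 0.03318294] [ 0.77608826  0.94655521 -0.07996168]
[(2046, array([0.598 , 0.2561, 0.0604]), array([0.0723, 0.0705, 0.0127])), (107, array([0.5969, 0.2591, 0.0602]), array([0.0799, 0.0816, 0.0124])), (78, array([0.5924, 0.2556, 0.0583]), array([0.0754, 0.0744, 0.0082]))]
```

Run:
```python
from h import *
a=r.grab_frame("wrist")[0]; b=r.grab_frame("scene")[0]; t=r.grab_frame("top")[0]
o=np.zeros((600,800,3),np.uint8);o[:300,:400]=a[100:400,120:520]
o[:300,400:]=cv2.resize(b[165:240,380:480],None,fx=4,fy=4,interpolation=cv2.INTER_CUBIC)
o[300:,:400]=cv2.resize(t[140:215,160:260],None,fx=4,fy=4,interpolation=cv2.INTER_CUBIC)
T0=np.load("scene1.npz")["im"];o[300:,400:]=cv2.resize(T0[165:240,380:480],None,fx=4,fy=4,interpolation=cv2.INTER_CUBIC)
cv2.imwrite("pics/w4.png",o)
```

```text
(no output)
```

View pics/w4.png

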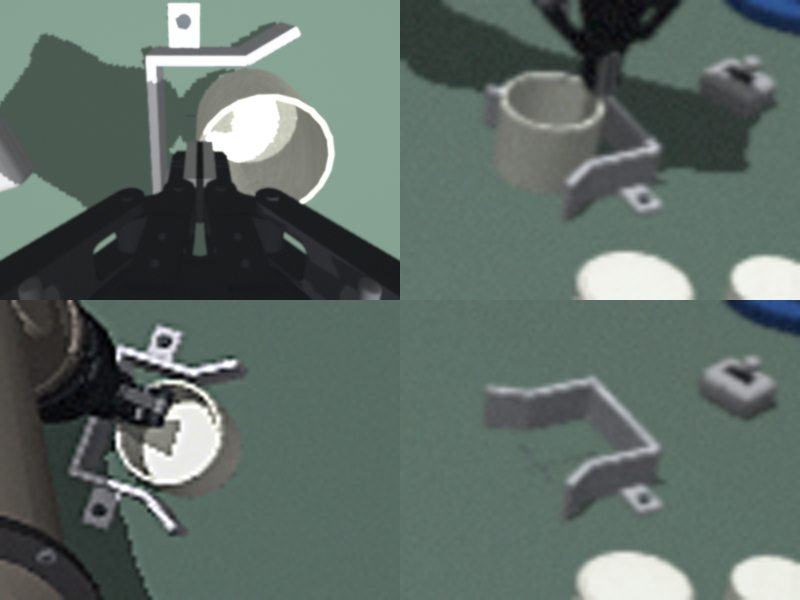

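The wrist crop shows the finger end (200,145) right at the tub's rim line. The scene crop at (605,90) also suggests the finger is at the far wall. I'll check where the finger surface and rim really are.

Run:
```python
from h import *
from scipy.optimize import least_squares
o=r.get_obs();print(o["tcp_pos"])
for n in("wrist","scene","top"):
    im,P=cloud(n)
    if n=="wrist":
        for v in range(225,320,8): print(v,P[v,320].round(4),P[v,310].round(4),im[v,320])
    Q=P.reshape(-1,3);c=im.reshape(-1,3).min(1);k=np.isfinite(Q).all(1)&(c>110)&(abs(Q[:,2]-.06)<.004)&(np.hypot(Q[:,0]-.597,Q[:,1]-.258)<.05);q=Q[k]
    if len(q)<20: print(n,len(q));continue
    f=least_squares(lambda x:np.hypot(q[:,0]-x[0],q[:,1]-x[1])-.0365,[.597,.258],loss="soft_l1",f_scale=.002);print(n,len(q),f.x,np.median(abs(f.fun)))
```

```text
[0.60954359 0.29051376 0.03310591]
225 [0.6187 0.2882 0.0435] [6.026e-01 3.009e-01 4.000e-04] [117 126 125]
233 [0.6189 0.2882 0.0549] [5.964e-01 3.029e-01 4.000e-04] [119 128 126]
241 [0.6206 0.2877 0.0681] [nan nan nan] [101 108 107]
249 [0.6202 0.2878 0.0758] [0.622  0.2923 0.0766] [26 25 24]
257 [0.6208 0.2876 0.0845] [0.6218 0.2921 0.084 ] [25 24 23]
265 [0.6198 0.288  0.0896] [0.6217 0.2919 0.0909] [26 24 24]
273 [0.6206 0.2877 0.0974] [0.6217 0.2917 0.0973] [27 25 25]
281 [0.6198 0.288  0.1018] [0.6228 0.2911 0.1047] [41 41 40]
289 [0.6155 0.2892 0.1009] [0.6225 0.2911 0.1095] [41 41 40]
297 [0.6117 0.2904 0.1008] [0.6229 0.2908 0.1149] [43 42 41]
305 [0.6081 0.2915 0.101 ] [0.6229 0.2907 0.1193] [41 40 40]
313 [0.6049 0.2925 0.1019] [0.6219 0.2908 0.1222] [42 40 40]
wrist 1789 [0.59628474 0.25904956] 0.0008015199639750809
scene 71 [0.59737645 0.25765967] 0.0017001725675092408
top 60 [0.59325516 0.25611915] 0.0008050894349295873
```

Run:
```python
from h import *
w1=cv2.imread("pics/w1.png");print("w1",[(v,w1[v,320].tolist()) for v in range(205,262,6)])
p=r.get_obs()["tcp_pos"]
im,P=cloud("wrist")
for v in(215,225,233,241,249): print(v,[(u,(P[v,u]*1000).round(0).tolist()) for u in range(304,340,5)])
for n in("scene","top","wrist"):
    im,P=cloud(n);Q=P.reshape(-1,3);k=np.isfinite(Q).all(1)&(np.hypot(Q[:,0]-p[0],Q[:,1]-p[1])<.022)&(Q[:,2]>.064)
    q=Q[k];i=np.argsort(q[:,2])[:6];print(n,k.sum(),q[i].round(4).tolist())
K,D,T=cam("scene");c=np.linalg.inv(T)@np.r_[p,1];print("tcp in scene",cv2.projectPoints(np.array([[c[0],-c[1],-c[2]]]),np.zeros(3),np.zeros(3),K,D)[0])
```

```text
w1 [(205, [106, 114, 113]), (211, [107, 114, 113]), (217, [103, 111, 110]), (223, [244, 247, 246]), (229, [125, 138, 113]), (235, [125, 138, 113]), (241, [72, 78, 65]), (247, [20, 19, 19]), (253, [21, 19, 20]), (259, [20, 18, 19])]
215 [(304, [612.0, 302.0, 1.0]), (309, [611.0, 299.0, 1.0]), (314, [610.0, 296.0, 1.0]), (319, [618.0, 289.0, 26.0]), (324, [623.0, 284.0, 40.0]), (329, [626.0, 281.0, 51.0]), (334, [628.0, 278.0, 57.0]), (339, [628.0, 275.0, 60.0])]
225 [(304, [604.0, 305.0, 0.0]), (309, [603.0, 302.0, -0.0]), (314, [601.0, 298.0, -0.0]), (319, [618.0, 289.0, 42.0]), (324, [622.0, 285.0, 53.0]), (329, [624.0, 282.0, 60.0]), (334, [599.0, 283.0, 4.0]), (339, [598.0, 280.0, 5.0])]
233 [(304, [598.0, 307.0, 0.0]), (309, [597.0, 303.0, 1.0]), (314, [595.0, 300.0, 0.0]), (319, [618.0, 289.0, 52.0]), (324, [620.0, 285.0, 60.0]), (329, [594.0, 289.0, 4.0]), (334, [593.0, 285.0, 5.0]), (339, [592.0, 282.0, 4.0])]
241 [(304, [591.0, 309.0, 1.0]), (309, [622.0, 293.0, 67.0]), (314, [622.0, 291.0, 68.0]), (319, [621.0, 288.0, 68.0]), (324, [620.0, 286.0, 68.0]), (329, [619.0, 283.0, 67.0]), (334, [587.0, 287.0, 5.0]), (339, [585.0, 283.0, 4.0])]
249 [(304, [585.0, 311.0, 0.0]), (309, [622.0, 293.0, 75.0]), (314, [622.0, 290.0, 77.0]), (319, [620.0, 288.0, 75.0]), (324, [620.0, 286.0, 77.0]), (329, [619.0, 283.0, 77.0]), (334, [580.0, 289.0, 4.0]), (339, [579.0, 285.0, 5.0])]
scene 407 [[0.6163, 0.2884, 0.0641], [0.6147, 0.2857, 0.0643], [0.613, 0.2832, 0.0644], [0.6214, 0.2913, 0.0657], [0.6198, 0.2886, 0.066], [0.6091, 0.2827, 0.0661]]
top 206 [[0.5982, 0.2954, 0.0666], [0.5975, 0.2856, 0.0707], [0.5965, 0.2898, 0.075], [0.5988, 0.2863, 0.0779], [0.5955, 0.2854, 0.0801], [0.598, 0.2808, 0.0951]]
wrist 13611 [[0.6196, 0.2868, 0.0667], [0.6184, 0.2828, 0.0667], [0.6217, 0.2937, 0.0667], [0.6201, 0.2882, 0.0668], [0.6182, 0.2818, 0.0669], [0.619, 0.2843, 0.0669]]
tcp in scene [[[427.46202854 195.12317946]]]
```

Both the wrist and scene depth put the finger end at z≈0.066 while the reported TCP is 0.033. The real fingertips therefore sit about 33 mm behind the reported TCP, so the fingers only brushed the rim and have now passed over it. Next I check the open-gripper picture for the same offset.

Run:
```python
from h import *
w=np.load("wg.npz");P=w["P"];p=np.array([.49534,-.34373,.23614]);M=R.from_rotvec([3.127,.2928,-.0009]).as_matrix()
Q=P.reshape(-1,3);Q=Q[np.isfinite(Q).all(1)];L=(Q-p)@M
for s in(1,-1):
    k=(s*L[:,1]>.03)&(s*L[:,1]<.08)&(abs(L[:,0])<.02)&(L[:,2]>-.12)&(L[:,2]<.03)
    l=L[k];i=np.argsort(-l[:,2])[:200];print(k.sum(),l[i[20]].round(4),np.percentile(l[i],50,axis=0).round(4),"y range",np.percentile(l[i,1],[2,98]))
```

```text
14228 [-0.0094  0.0423 -0.0446] [ 0.0031  0.0422 -0.0475] y range [0.04176429 0.04797158]
14431 [-0.0024 -0.0432 -0.0448] [ 0.0039 -0.0432 -0.0476] y range [-0.04970122 -0.04280301]
```

Call:
{"name": "servo_tool", "arguments": {"commands": [[0, 0, 0, 0, 0, 15, 1], [0, 0, 0, -5, -12, 20, 1], [0, 0, 0, -13, -32, 20, 1], [0, 0, 0, -13, -32, 20, 1], [0, 0, 0, -13, -32, 20, 1]]}}

```text
clock: 14.6
tcp_pos: [0.5965, 0.2559, 0.0534]
orientation: [3.106, -0.467, 0.0]
contact_force: [-0.9, 0.4, -0.5]
grip_width: 0.0001
gripper_force: 0.0
```

Run:
```python
from h import *
o=r.get_obs();p=o["tcp_pos"];print(o["clock"],p)
im,P=cloud("wrist")
print([(v,(P[v,319]*1000).round(0).tolist()) for v in range(233,262,4)])
print([tub(n,np.array([.597,.258])) for n in("wrist","scene")])
```

```text
14.6 [0.59649059 0.25586215 0.05335172]
[(233, [574.0, 264.0, 5.0]), (237, [570.0, 265.0, 2.0]), (241, [607.0, 254.0, 88.0]), (245, [608.0, 254.0, 93.0]), (249, [607.0, 254.0, 96.0]), (253, [608.0, 254.0, 101.0]), (257, [607.0, 254.0, 104.0]), (261, [607.0, 254.0, 108.0])]
[(1952, array([0.5969, 0.2583, 0.0581]), array([0.0737, 0.0756, 0.0083])), (104, array([0.5961, 0.2564, 0.0595]), array([0.077 , 0.078 , 0.0109]))]
```

The offset is confirmed at 33 mm closed and 45 mm open, which matches the stated 13 mm swing. I'll go down until the real tips are near z = 0.022 (reported TCP about −0.011), watching the force.

Call:
{"name": "servo_tool", "arguments": {"commands": [[0, 0, 0, 0, 2, -15, 1], [0, 0, 0, 0, 2, -30, 1], [0, 0, 0, 0, 2, -40, 1], [0, 0, 0, 0, 2, -45, 1], [0, 0, 0, 0, 2, -45, 1]]}}

```text
clock: 15.17
tcp_pos: [0.5956, 0.2603, 0.0066]
orientation: [3.106, -0.463, -0.003]
contact_force: [0.3, -0.0, -0.1]
grip_width: 0.0001
gripper_force: 0.0
```

Call:
{"name": "servo_tool", "arguments": {"commands": [[0, 0, 0, 0, 0, -5, 1], [0, 0, 0, 0, 0, -10, 1], [0, 0, 0, 0, 0, -15, 1], [0, 0, 0, 0, 0, -19, 1], [0, 0, 0, 0, 0, -19, 1]]}}

```text
clock: 15.58
tcp_pos: [0.596, 0.2601, -0.0118]
orientation: [3.106, -0.463, -0.002]
contact_force: [0.9, 1.4, -0.2]
grip_width: 0.0002
gripper_force: 0.0
```

Run:
```python
from h import *
o=r.get_obs();print(o["clock"],o["tcp_pos"],o["contact_force"])
im,P=cloud("wrist");print([(v,(P[v,319]*1000).round(0).tolist()) for v in range(233,262,4)])
print([tub(n,np.array([.597,.258])) for n in("wrist","scene","top")])
```

```text
15.5833 [ 0.59602092  0.26009448 -0.01177999] [ 0.87588347  1.38541218 -0.1884953 ]
[(233, [604.0, 259.0, 6.0]), (237, [600.0, 260.0, 4.0]), (241, [607.0, 258.0, 22.0]), (245, [607.0, 258.0, 27.0]), (249, [608.0, 258.0, 32.0]), (253, [607.0, 258.0, 35.0]), (257, [607.0, 258.0, 38.0]), (261, [608.0, 258.0, 44.0])]
[(4673, array([0.6024, 0.2556, 0.0605]), array([0.0633, 0.0703, 0.013 ])), (114, array([0.5992, 0.256 , 0.0604]), array([0.0741, 0.0737, 0.0128])), (47, array([0.5935, 0.2544, 0.0591]), array([0.0736, 0.0655, 0.0084]))]
```

Call:
{"name": "servo_tool", "arguments": {"commands": [[0, 0, 0, 1, 4, 0, 1], [0, 0, 0, 2, 8, 0, 1], [0, 0, 0, 4, 12, 0, 1], [0, 0, 0, 5, 16, 0, 1], [0, 0, 0, 6, 19, 0, 1]]}}

```text
clock: 16.2
tcp_pos: [0.6027, 0.2803, -0.0108]
orientation: [-3.107, 0.463, -0.0]
contact_force: [0.3, -0.5, 0.1]
grip_width: -0.0002
gripper_force: 0.2
```

```bash
cat >> h.py <<'E'
def rim(n,g):
    from scipy.optimize import least_squares
    im,P=cloud(n);Q=P.reshape(-1,3);c=im.reshape(-1,3).min(1);k=np.isfinite(Q).all(1)&(c>110)&(abs(Q[:,2]-.06)<.004)&(np.hypot(Q[:,0]-g[0],Q[:,1]-g[1])<.05);q=Q[k]
    if len(q)<20: return n,len(q)
    f=least_squares(lambda x:np.hypot(q[:,0]-x[0],q[:,1]-x[1])-.0365,g,loss="soft_l1",f_scale=.002);return n,len(q),f.x.round(4),np.median(abs(f.fun)).round(4)
E
python3 - <<'E'
from h import *
o=r.get_obs();print(o["clock"],o["tcp_pos"],o["contact_force"],o["gripper_force"])
print([rim(n,[.598,.262]) for n in("wrist","scene","top")])
E
```

```text
16.2 [ 0.60274471  0.28032063 -0.01077344] [ 0.25281392 -0.50810589  0.12875796] 0.20613974918887834
[('wrist', 2098, array([0.5983, 0.266 ]), np.float64(0.0005)), ('scene', 56, array([0.5969, 0.2664]), np.float64(0.0014)), ('top', 32, array([0.5953, 0.2637]), np.float64(0.0006))]
```

Call:
{"name": "servo_tool", "arguments": {"commands": [[0, 0, 0, 1, 2, 0, 1], [0, 0, 0, 1, 4, 0, 1], [0, 0, 0, 2, 6, 0, 1], [0, 0, 0, 2, 6, 0, 1], [0, 0, 0, 2, 6, 0, 1]]}}

```text
clock: 16.77
tcp_pos: [0.6045, 0.2855, -0.0109]
orientation: [-3.107, 0.463, 0.0]
contact_force: [-1.0, -0.9, 0.6]
grip_width: 0.0001
gripper_force: 0.3
```

Call:
{"name": "servo_tool", "arguments": {"commands": [[0, 0, 0, -2, -5, 0, 1], [0, 0, 0, -4, -12, 0, 1], [0, 0, 0, -4, -13, 20, 1], [0, 0, 0, -4, -13, 50, 1], [0, 0, 0, -4, -13, 80, 1]]}}

```text
clock: 17.18
tcp_pos: [0.5994, 0.2704, 0.0689]
orientation: [3.105, -0.465, -0.004]
contact_force: [0.7, -0.5, 0.2]
grip_width: -0.0001
gripper_force: 0.0
```

Call:
{"name": "servo_tool", "arguments": {"commands": [[0, 0, 0, 0, 0, 40, 1], [0, 0, 0, 0, 0, 80, 1], [0, 0, 6, 0, 0, 120, 1], [0, 0, 12, 0, 0, 160, 1], [0, 0, 18, 0, 0, 160, 1]]}}

```text
clock: 17.6
tcp_pos: [0.6046, 0.2735, 0.2389]
orientation: [-3.135, -0.034, -0.02]
contact_force: [2.7, 0.7, 0.9]
grip_width: 0.0001
gripper_force: 0.0
```

Run:
```python
from h import *
o=r.get_obs();print(o["clock"],o["tcp_pos"],o["orientation"])
print([rim(n,[.6,.27]) for n in("wrist","scene","top")])
im,P=cloud("wrist");Q=P.reshape(-1,3);Q=Q[np.isfinite(Q).all(1)]
d=np.array([.301,.954]);y=np.array([-.954,.301]);e=np.c_[(Q[:,:2]-[.598,.269])@d,(Q[:,:2]-[.598,.269])@y]
k=(Q[:,2]>.031)&(Q[:,2]<.039)&(abs(e[:,1])<.04)&(e[:,0]>.042)&(e[:,0]<.07);print("back wall along",np.percentile(e[k,0],[2,50,98]),k.sum())
for s in(1,-1):
  k=(Q[:,2]>.031)&(Q[:,2]<.039)&(e[:,0]>0)&(e[:,0]<.045)&(s*e[:,1]>.041)&(s*e[:,1]<.06);print("side",np.percentile(e[k,1],[2,50,98]) if k.sum() else None,k.sum())
```

```text
17.6 [0.60459394 0.27345993 0.23889265] [-3.13512398 -0.03417747 -0.02018329]
[('wrist', 517, array([0.5964, 0.2621]), np.float64(0.0008)), ('scene', 85, array([0.5979, 0.2606]), np.float64(0.0012)), ('top', 77, array([0.5934, 0.2595]), np.float64(0.0008))]
back wall along [0.05039682 0.05331479 0.05638023] 322
side [0.04199536 0.04459361 0.04800053] 174
side [-0.05367184 -0.05078906 -0.04770545] 203
```

The tub came back by about 8 mm again on the retreat. The linkage probably catches the rim. I'll finish by pushing from outside, behind the tub, so the retreat can't drag it.

Call:
{"name": "servo_tool", "arguments": {"commands": [[0, 0, -4, -12, -35, 0, 1], [0, 0, -9, -24, -70, 0, 1], [0, 0, -14, -33, -93, -20, 1], [0, 0, -18, -33, -93, -60, 1], [0, 0, -18, -33, -93, -100, 1]]}}

```text
clock: 18.22
tcp_pos: [0.5673, 0.1765, 0.128]
orientation: [3.104, -0.48, 0.002]
contact_force: [-0.2, 1.5, -0.7]
grip_width: -0.0002
gripper_force: 0.0
```

Call:
{"name": "servo_tool", "arguments": {"commands": [[0, 0, 0, 0, 0, -40, 1], [0, 0, 0, 0, 0, -80, 1], [0, 0, 0, 0, 0, -115, 1], [0, 0, 0, 0, 0, -138, 1], [0, 0, 0, 0, 0, -140, 1]]}}

```text
clock: 18.63
tcp_pos: [0.5618, 0.1769, -0.0174]
orientation: [3.1, -0.466, -0.016]
contact_force: [-0.1, 0.1, 0.2]
grip_width: 0.0001
gripper_force: 0.0
```

Run:
```python
from h import *
o=r.get_obs();print(o["clock"],o["tcp_pos"],o["orientation"],o["contact_force"])
print([rim(n,[.596,.262]) for n in("wrist","scene","top")])
```

```text
18.6333 [ 0.5617958   0.17691602 -0.01741144] [ 3.10005585 -0.4662208  -0.01648668] [-0.08436994  0.0719918   0.20682468]
[('wrist', 4834, array([0.5963, 0.2609]), np.float64(0.0007)), ('scene', 25, array([0.5973, 0.2609]), np.float64(0.0012)), ('top', 0)]
```

Call:
{"name": "servo_tool", "arguments": {"commands": [[0, 0, 0, 6, 2, 10, 1], [0, 0, 0, 9, 6, 10, 1], [0, 0, 0, 11, 12, 10, 1], [0, 0, 0, 12, 18, 10, 1], [0, 0, 0, 13, 22, 10, 1]]}}

```text
clock: 19.2
tcp_pos: [0.5808, 0.203, -0.0003]
orientation: [-3.106, 0.462, -0.001]
contact_force: [0.4, 0.4, -0.7]
grip_width: -0.0001
gripper_force: 0.0
```

Call:
{"name": "servo_tool", "arguments": {"commands": [[0, 0, 0, 1, 3, 0, 1], [0, 0, 0, 2, 6, 0, 1], [0, 0, 0, 3, 9, 0, 1], [0, 0, 0, 3, 11, 0, 1], [0, 0, 0, 3, 11, 0, 1]]}}

```text
clock: 19.62
tcp_pos: [0.5834, 0.2129, -0.001]
orientation: [-3.107, 0.463, 0.0]
contact_force: [0.0, 0.3, 0.1]
grip_width: -0.0
gripper_force: 0.0
```

Run:
```python
from h import *
o=r.get_obs();print(o["clock"],o["tcp_pos"],o["orientation"],o["contact_force"],o["gripper_force"])
print([rim(n,[.597,.263]) for n in("wrist","scene","top")])
```

```text
19.6167 [ 0.58341205  0.21286171 -0.00104645] [-3.10727778e+00  4.62878974e-01  3.87675810e-04] [0.00321987 0.29829164 0.12937574] 0.0
[('wrist', 2674, array([0.5966, 0.2633]), np.float64(0.0008)), ('scene', 6), ('top', 0)]
```

Call:
{"name": "servo_tool", "arguments": {"commands": [[0, 0, 0, 1, 2, 0, 1], [0, 0, 0, 2, 4, 0, 1], [0, 0, 0, 2, 6, 0, 1], [0, 0, 0, 3, 8, 0, 1], [0, 0, 0, 3, 9, 0, 1]]}}

```text
clock: 20.18
tcp_pos: [0.5867, 0.2218, -0.0009]
orientation: [-3.107, 0.463, -0.0]
contact_force: [0.2, -0.6, 0.5]
grip_width: 0.0001
gripper_force: 0.1
```

Call:
{"name": "servo_tool", "arguments": {"commands": [[0, 0, 0, 0, 0, 0, 1], [0, 0, 0, 0, 0, 0, 1], [0, 0, 0, 0, 0, 0, 1]]}}

```text
clock: 20.43
tcp_pos: [0.5866, 0.2214, -0.0009]
orientation: [3.107, -0.464, 0.0]
contact_force: [-0.6, 0.9, 0.1]
grip_width: -0.0001
gripper_force: 0.0
```

Run:
```python
from h import *
o=r.get_obs();print(o["clock"],o["tcp_pos"],o["contact_force"],o["gripper_force"])
print([rim(n,[.6,.27]) for n in("wrist","scene","top")])
```

```text
20.4333 [ 0.58658684  0.22136408 -0.00087293] [-0.58763196  0.91076248  0.07945569] 0.0
[('wrist', 2636, array([0.5996, 0.2722]), np.float64(0.0008)), ('scene', 1), ('top', 0)]
```

Call:
{"name": "servo_tool", "arguments": {"commands": [[0, 0, 0, -2, -7, 0, 1], [0, 0, 0, -6, -18, 0, 1], [0, 0, 0, -10, -30, 20, 1], [0, 0, 0, -12, -36, 60, 1], [0, 0, 0, -12, -36, 100, 1]]}}

```text
clock: 21.0
tcp_pos: [0.5722, 0.1808, 0.0984]
orientation: [3.102, -0.468, -0.007]
contact_force: [1.1, 0.7, -0.6]
grip_width: 0.0002
gripper_force: 0.0
```

Call:
{"name": "servo_tool", "arguments": {"commands": [[0, 0, 0, 0, 0, 40, 1], [0, 0, 6, 0, 0, 80, 1], [0, 0, 12, 0, -10, 115, 1], [0, 0, 18, -5, -40, 130, 0], [0, 0, 24, -10, -75, 130, 0]]}}

```text
clock: 21.42
tcp_pos: [0.5664, 0.1115, 0.2339]
orientation: [-3.132, -0.206, -0.013]
contact_force: [0.5, -0.0, -0.1]
grip_width: 0.0233
gripper_force: 0.0
```

Call:
{"name": "servo_tool", "arguments": {"commands": [[0, 0, 4, -6, -38, 0, 0], [0, 0, 4, -12, -76, 0, 0], [0, 0, 4, -18, -114, 0, 0], [0, 0, 4, -24, -152, 0, 0], [0, 0, 4, -30, -190, 0, 0]]}}

```text
clock: 21.83
tcp_pos: [0.5328, -0.0826, 0.229]
orientation: [3.127, 0.3, -0.0]
contact_force: [1.3, -0.4, 0.1]
grip_width: 0.0832
gripper_force: 0.0
```

Call:
{"name": "servo_tool", "arguments": {"commands": [[0, 0, 0, -6, -38, 0, 0], [0, 0, 0, -12, -76, 0, 0], [0, 0, 0, -18, -114, 0, 0], [0, 0, 0, -24, -152, 0, 0], [0, 0, 0, -30, -190, 0, 0]]}}

```text
clock: 22.25
tcp_pos: [0.5025, -0.2722, 0.229]
orientation: [3.127, 0.3, -0.0]
contact_force: [0.1, -0.3, -0.5]
grip_width: 0.0857
gripper_force: 0.0
```

Run:
```python
from h import *
o=r.get_obs();print(o["clock"],o["tcp_pos"],o["orientation"],o["grip_width"])
print([rim(n,[.598,.27]) for n in("scene","top")])
im,P=cloud("wrist");Q=P.reshape(-1,3);c=im.reshape(-1,3).max(1)
k=np.isfinite(Q).all(1)&(c<75)&(Q[:,2]>.147)&(Q[:,2]<.157)&(Q[:,0]>.42)&(Q[:,0]<.57)&(Q[:,1]<-.36)&(Q[:,1]>-.43);q=Q[k];print(k.sum(),q.mean(0),cv2.minAreaRect((q[:,:2]*1000).astype(np.float32)))
k=np.isfinite(Q).all(1)&(c>150)&(Q[:,2]>.14)&(Q[:,2]<.2)&(np.hypot(Q[:,0]-.578,Q[:,1]+.374)<.04);q=Q[k];print("dial",k.sum(),np.median(q,0),(q.max(0)+q.min(0))/2,np.ptp(q,axis=0))
```

```text
22.25 [ 0.50245894 -0.27222178  0.22903537] [ 3.12719412e+00  2.99751015e-01 -4.97781306e-04] 0.0856540529947435
[('scene', 74, array([0.6006, 0.2716]), np.float64(0.0014)), ('top', 80, array([0.5966, 0.2707]), np.float64(0.0007))]
1801 [ 0.50734167 -0.38568502  0.15174271] ((502.360107421875, -389.15802001953125), (111.02230834960938, 17.05571174621582), 11.715513229370117)
dial 2101 [ 0.58104924 -0.37182376  0.15227055] [ 0.57017635 -0.37329515  0.14812288] [0.06261321 0.04207697 0.01312114]
```

Call:
{"name": "servo_tool", "arguments": {"commands": [[0, 0, 0, -4, -38, 0, 0], [0, 0, 0, -8, -76, 0, 0], [0, 0, 0, -10, -108, 0, 0], [0, 0, 0, -10, -119, 0, 0], [0, 0, 0, -10, -119, 0, 0]]}}

```text
clock: 22.82
tcp_pos: [0.4928, -0.3915, 0.2287]
orientation: [3.127, 0.295, -0.002]
contact_force: [-0.6, -0.8, -0.4]
grip_width: 0.0851
gripper_force: 0.0
```

Run:
```python
from h import *
o=r.get_obs();print(o["clock"],o["tcp_pos"],o["orientation"],o["grip_width"])
im,P=cloud("wrist");Q=P.reshape(-1,3);c=im.reshape(-1,3).max(1)
k=np.isfinite(Q).all(1)&(c<75)&(Q[:,2]>.147)&(Q[:,2]<.157)&(Q[:,0]>.47)&(Q[:,0]<.54)&(Q[:,1]<-.36)&(Q[:,1]>-.42);q=Q[k];print(k.sum(),q.mean(0),cv2.minAreaRect((q[:,:2]*1000).astype(np.float32)))
if k.sum()>50: print(np.polyfit(q[:,0]-.492,q[:,1],1))
```

```text
22.8167 [ 0.49279553 -0.39146376  0.22866715] [ 3.12693700e+00  2.94545581e-01 -1.68069643e-03] 0.0851495963216401
1221 [ 0.50547767 -0.38786848  0.15218721] ((504.8558349609375, -387.97662353515625), (73.91946411132812, 13.961994171142578), 12.146965026855469)
[ 0.21848654 -0.39081317]
```

Call:
{"name": "servo_tool", "arguments": {"commands": [[0, 0, 0, 0, 0, -30, 0], [0, 0, 0, 0, 0, -60, 0], [0, 0, 0, 0, 0, -80, 0], [0, 0, 0, 0, 0, -90, 0], [0, 0, 0, 0, 0, -90, 0]]}}

```text
clock: 23.28
tcp_pos: [0.4939, -0.3853, 0.1367]
orientation: [-3.123, -0.306, 0.005]
contact_force: [-0.4, -0.1, 0.0]
grip_width: 0.0854
gripper_force: 0.0
```

Run:
```python
from h import *
o=r.get_obs();print(o["clock"],o["tcp_pos"],o["contact_force"])
M=R.from_rotvec(o["orientation"]).as_matrix()
im,P=cloud("wrist");cv2.imwrite("pics/w5.png",im);Q=P.reshape(-1,3);c=im.reshape(-1,3).max(1)
k=np.isfinite(Q).all(1)&(c<75)&(Q[:,2]>.146)&(Q[:,2]<.158);L=(Q[k]-o["tcp_pos"])@M;k=(abs(L[:,1])<.03)&(L[:,0]>-.03)&(L[:,0]<.07);L=L[k];print(len(L),np.percentile(L,[1,50,99],axis=0).round(4))
if len(L)>50: print(np.polyfit(L[:,0],L[:,1],1))
```

```text
23.2833 [ 0.49392736 -0.38526708  0.13670545] [-0.37112763 -0.06956458  0.02594313]
3633 [[-0.0287 -0.002  -0.017 ]
 [ 0.0217  0.0046 -0.0156]
 [ 0.0623  0.0116 -0.0136]]
[-0.01137694  0.00486895]
```

View pics/w5.png

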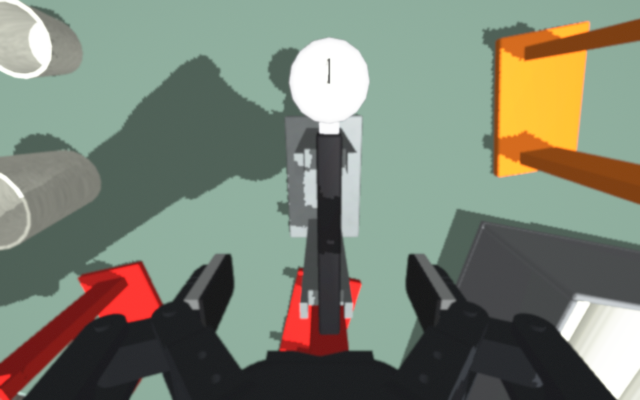

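The wrist view shows the handle at (329,135)–(330,330), centred between the open fingers with the dial ahead at (329,80). I descend the rest of the way, let it settle and check before closing.

Call:
{"name": "servo_tool", "arguments": {"commands": [[0, 0, 1, 0, 0, -15, 0], [0, 0, 1, 0, 0, -30, 0], [0, 0, 1, 0, 0, -42, 0], [0, 0, 1, 0, 0, -46, 0], [0, 0, 1, 0, 0, -46, 0]]}}

```text
clock: 23.75
tcp_pos: [0.4946, -0.3881, 0.0929]
orientation: [-3.124, -0.33, 0.001]
contact_force: [-0.1, -0.5, 0.6]
grip_width: 0.0852
gripper_force: 0.0
```

Call:
{"name": "servo_tool", "arguments": {"commands": [[0, 0, 0, 0, 0, 0, 0.4], [0, 0, 0, 0, 0, 0, 0.5], [0, 0, 0, 0, 0, 0, 0.6], [0, 0, 0, 0, 0, 0, 0.6]], "force": 60}}

```text
clock: 24.08
tcp_pos: [0.495, -0.3889, 0.0938]
orientation: [3.124, 0.329, 0.001]
contact_force: [-0.1, -0.2, -0.8]
grip_width: 0.0391
gripper_force: 0.0
```

Run:
```python
from h import *
o=r.get_obs();print(o["clock"],o["tcp_pos"],o["orientation"],o["contact_force"],o["grip_width"])
M=R.from_rotvec(o["orientation"]).as_matrix()
im,P=cloud("wrist");Q=P.reshape(-1,3);c=im.reshape(-1,3).max(1);ok=np.isfinite(Q).all(1)
k=ok&(c<75)&(Q[:,2]>.146)&(Q[:,2]<.158);L=(Q[k]-o["tcp_pos"])@M;k=(abs(L[:,1])<.014)&(L[:,0]>-.01)&(L[:,0]<.06);L=L[k];print(len(L),np.percentile(L,[1,50,99],axis=0).round(4))
if len(L)>50: print(np.polyfit(L[:,0],L[:,1],1))
L=(Q[ok]-o["tcp_pos"])@M
for s in(1,-1):
    k=(s*L[:,1]>.014)&(s*L[:,1]<.045)&(abs(L[:,0])<.014)&(L[:,2]>-.1)&(L[:,2]<.02);l=L[k];i=np.argsort(-l[:,2])[:100];print("tip",k.sum(),l[i[10:]].mean(0).round(4) if k.sum() else 0)
```

```text
24.0833 [ 0.49495855 -0.38891905  0.09384383] [3.12358336e+00 3.28893888e-01 1.48737465e-03] [-0.06986119 -0.24406681 -0.81608367] 0.03905424469894801
4819 [[-0.0092 -0.0054 -0.0598]
 [ 0.029   0.0013 -0.0583]
 [ 0.0595  0.008  -0.0565]]
[0.00330187 0.00119145]
tip 6042 [ 0.0055  0.0206 -0.0361]
tip 5706 [ 0.0047 -0.0212 -0.0362]
```

Handle is centred to 1 mm and the pads are at its mid-height. Closing, then lifting straight up.

Call:
{"name": "servo_tool", "arguments": {"commands": [[0, 0, 0, 0, 0, 0, 0.8], [0, 0, 0, 0, 0, 0, 1], [0, 0, 0, 0, 0, 0, 1], [0, 0, 0, 0, 0, 0, 1], [0, 0, 0, 0, 0, 0, 1]], "force": 80}}

```text
clock: 24.55
tcp_pos: [0.4948, -0.3889, 0.0936]
orientation: [3.124, 0.329, 0.001]
contact_force: [-0.6, -0.6, 4.5]
grip_width: 0.0128
gripper_force: 78.5
```

Call:
{"name": "servo_tool", "arguments": {"commands": [[0, 0, 0, 0, 0, 0, 1], [0, 0, 0, 0, 0, 0, 1], [0, 0, 0, 0, 0, 0, 1]]}}

```text
clock: 24.8
tcp_pos: [0.4948, -0.3889, 0.0935]
orientation: [3.124, 0.329, 0.001]
contact_force: [-0.9, 0.5, 5.8]
grip_width: 0.0128
gripper_force: 78.6
```

Call:
{"name": "servo_tool", "arguments": {"commands": [[0, 0, 0, 0, 0, 5, 1], [0, 0, 0, 0, 0, 20, 1], [0, 0, 0, 0, 0, 45, 1], [0, 0, 0, 0, 0, 75, 1], [0, 0, 0, 0, 0, 100, 1]]}}

```text
clock: 25.22
tcp_pos: [0.4941, -0.3882, 0.194]
orientation: [-3.123, -0.329, 0.002]
contact_force: [0.8, -0.8, -2.9]
grip_width: 0.0125
gripper_force: 77.9
```

Call:
{"name": "servo_tool", "arguments": {"commands": [[0, 0, 0, 0, 0, 0, 1], [0, 0, 0, 0, 0, 0, 1], [0, 0, 0, 0, 0, 0, 1]]}}

```text
clock: 25.47
tcp_pos: [0.4938, -0.3879, 0.1919]
orientation: [-3.123, -0.329, 0.003]
contact_force: [-0.1, 0.0, -1.2]
grip_width: 0.0127
gripper_force: 78.0
```

```bash
cat >> h.py <<'E'
def dial():
    o=r.get_obs();M=R.from_rotvec(o["orientation"]).as_matrix();im,P=cloud("wrist");Q=P.reshape(-1,3);c=im.reshape(-1,3).min(1)
    L=(Q-o["tcp_pos"])@M;k=np.isfinite(L).all(1)&(c>140)&(np.hypot(L[:,0]-.09,L[:,1])<.035)&(L[:,2]<-.03)&(L[:,2]>-.09);l=L[k]
    A=np.c_[l[:,:2],np.ones(len(l))];pl=np.linalg.lstsq(A,l[:,2],rcond=None)[0]
    k=np.isfinite(L).all(1)&(im.reshape(-1,3).max(1)<75)&(abs(L[:,1])<.014)&(L[:,0]>.02)&(L[:,0]<.064)&(L[:,2]<-.04)&(L[:,2]>-.08);h=L[k]
    return o,len(l),((l.max(0)+l.min(0))/2).round(4),np.ptp(l,axis=0).round(4),pl.round(3),len(h),(np.polyfit(h[:,0],h[:,2],1).round(3),np.polyfit(h[:,0],h[:,1],1).round(4)) if len(h)>20 else 0
E
python3 - <<'E'
from h import *
x=dial();o=x[0];print(o["clock"],o["tcp_pos"],o["orientation"],o["contact_force"],o["moment"],o["grip_width"],o["gripper_force"]);print(x[1:])
E
```

```text
25.4667 [ 0.49379206 -0.38790338  0.1918925 ] [-3.12281829e+00 -3.29305686e-01  2.59750860e-03] [-0.11119327  0.04654702 -1.20424742] [-0.02594581  0.03806433  0.02697674] 0.01269042819488929 78.02125811576843
(10168, array([ 0.0857, -0.0005, -0.0579]), array([0.0443, 0.0388, 0.0075]), array([-0.019,  0.001, -0.057]), 3427, (array([ 0.009, -0.059]), array([ 0.0004, -0.0005])))
```

Grasp is firm and the gauge is level. Carrying it to the tub.

Call:
{"name": "servo_tool", "arguments": {"commands": [[0, 0, 0, 1, 20, 0, 1], [0, 0, 0, 2, 52, 0, 1], [0, 0, 0, 3, 86, 0, 1], [0, 0, 0, 4, 120, 0, 1], [0, 0, 0, 5, 154, 0, 1]]}}

```text
clock: 25.93
tcp_pos: [0.4982, -0.2327, 0.1913]
orientation: [-3.123, -0.328, 0.005]
contact_force: [-0.6, 0.1, -1.8]
grip_width: 0.0125
gripper_force: 78.1
```

Call:
{"name": "servo_tool", "arguments": {"commands": [[0, 0, 0, 1, 34, 0, 1], [0, 0, 0, 2, 68, 0, 1], [0, 0, 0, 3, 102, 0, 1], [0, 0, 0, 4, 136, 0, 1], [0, 0, 0, 5, 170, 0, 1]]}}

```text
clock: 26.35
tcp_pos: [0.5031, -0.0629, 0.1916]
orientation: [-3.124, -0.329, 0.005]
contact_force: [0.2, 1.2, -2.1]
grip_width: 0.013
gripper_force: 78.1
```

Call:
{"name": "servo_tool", "arguments": {"commands": [[0, 0, 0, 1, 34, 0, 1], [0, 0, 0, 2, 68, 0, 1], [0, 0, 0, 3, 102, 0, 1], [0, 0, 0, 4, 136, 0, 1], [0, 0, 0, 5, 170, 0, 1]]}}

```text
clock: 26.77
tcp_pos: [0.5082, 0.1067, 0.1916]
orientation: [3.124, 0.329, -0.005]
contact_force: [0.9, -0.4, -1.3]
grip_width: 0.0122
gripper_force: 78.1
```

Call:
{"name": "servo_tool", "arguments": {"commands": [[0, 0, 0, 1, 34, 0, 1], [0, 0, 0, 2, 68, 0, 1], [0, 0, 0, 3, 102, 0, 1], [0, 0, 0, 4, 130, 0, 1], [0, 0, 0, 4, 147, 0, 1]]}}

```text
clock: 27.18
tcp_pos: [0.5118, 0.2562, 0.1914]
orientation: [-3.123, -0.335, 0.005]
contact_force: [-0.3, -0.1, -1.6]
grip_width: 0.0126
gripper_force: 78.2
```

Call:
{"name": "servo_tool", "arguments": {"commands": [[0, 0, 0, 0, 0, 0, 1], [0, 0, 0, 0, 0, 0, 1], [0, 0, 0, 0, 0, 0, 1]]}}

```text
clock: 27.43
tcp_pos: [0.513, 0.2508, 0.1918]
orientation: [3.123, 0.328, -0.004]
contact_force: [1.0, -0.5, -1.5]
grip_width: 0.0126
gripper_force: 78.2
```

Run:
```python
from h import *
x=dial();o=x[0];M=R.from_rotvec(o["orientation"]).as_matrix();print(o["clock"],o["tcp_pos"],o["orientation"],o["contact_force"],o["grip_width"]);print(x[1:])
print("dial/tip world",o["tcp_pos"]+M@[.0877,-.0005,-.059],o["tcp_pos"]+M@[.089,0,.067])
for n in("scene","top"):print(rim(n,[.598,.27]))
im,P=cloud("scene");Q=P.reshape(-1,3);c=im.reshape(-1,3).min(1);k=np.isfinite(Q).all(1)&(c>130)&(Q[:,2]>.2)&(np.hypot(Q[:,0]-.599,Q[:,1]-.271)<.06);q=Q[k];print("scene dial",len(q),(q.max(0)+q.min(0))/2 if len(q) else 0)
```

```text
27.4333 [0.51304001 0.25082068 0.19178264] [ 3.12270606  0.32757399 -0.00361553] [ 1.01062858 -0.53251553 -1.48959087] 0.012594883303543039
(10457, array([ 0.0856, -0.0004, -0.0533]), array([0.0453, 0.0397, 0.016 ]), array([-0.02 ,  0.001, -0.057]), 3332, (array([ 0.004, -0.059]), array([-0.0001, -0.0005])))
dial/tip world [0.59885126 0.26962577 0.25056476] [0.59996113 0.26915683 0.12456282]
('scene', 61, array([0.6008, 0.2725]), np.float64(0.0014))
('top', 54, array([0.5967, 0.2707]), np.float64(0.0006))
scene dial 84 [0.58097122 0.26877789 0.3381481 ]
```

Call:
{"name": "servo_tool", "arguments": {"commands": [[0, 0, 0, 0, 2, -25, 1], [0, 0, 0, 0, 2, -50, 1], [0, 0, 0, 0, 2, -75, 1], [0, 0, 0, 0, 2, -95, 1], [0, 0, 0, 0, 2, -108, 1]]}}

```text
clock: 28.05
tcp_pos: [0.5127, 0.2528, 0.083]
orientation: [3.123, 0.327, -0.004]
contact_force: [0.8, 0.1, -2.2]
grip_width: 0.0129
gripper_force: 78.2
```

Call:
{"name": "servo_tool", "arguments": {"commands": [[0, 0, 0, 0, 0, -3, 1], [0, 0, 0, 0, 0, -6, 1], [0, 0, 0, 0, 0, -9, 1], [0, 0, 0, 0, 0, -12, 1], [0, 0, 0, 0, 0, -14, 1]]}}

```text
clock: 28.47
tcp_pos: [0.5142, 0.2546, 0.0717]
orientation: [-3.124, -0.329, -0.002]
contact_force: [-0.4, -0.2, -1.8]
grip_width: 0.0127
gripper_force: 78.2
```

Call:
{"name": "servo_tool", "arguments": {"commands": [[0, 0, 0, 0, 0, -1, 1], [0, 0, 0, 0, 0, -2, 1], [0, 0, 0, 0, 0, -3, 1], [0, 0, 0, 0, 0, -4, 1], [0, 0, 0, 0, 0, -4, 1]]}}

```text
clock: 28.88
tcp_pos: [0.5138, 0.2545, 0.0672]
orientation: [-3.124, -0.329, -0.001]
contact_force: [-0.7, 0.0, -0.6]
grip_width: 0.012
gripper_force: 78.2
```

Run:
```python
from h import *
o=r.get_obs();print(o["clock"],o["tcp_pos"],o["contact_force"],o["moment"])
f=[]
for i in range(6): r.grab_frame("top"); f.append(r.get_obs()["contact_force"])
print(np.mean(f,0),np.std(f,0)); x=dial();print(x[1:])
for n in("scene","top"):print(rim(n,[.598,.27]))
```

```text
28.8833 [0.51375245 0.25449969 0.06719194] [-0.74444609  0.04147513 -0.62235209] [ 0.04464695 -0.1282645   0.01312081]
[-0.25367043 -0.13762932 -0.68126741] [0.47040371 0.38932699 0.33976507]
(10493, array([ 0.0849, -0.0005, -0.0536]), array([0.0467, 0.0395, 0.0158]), array([-0.023,  0.001, -0.057]), 3408, (array([ 0.004, -0.059]), array([ 0.0013, -0.0005])))
('scene', 58, array([0.6014, 0.2717]), np.float64(0.0011))
('top', 44, array([0.5965, 0.2709]), np.float64(0.0007))
```

The force has changed by about +0.9 N, so the spring is just giving. Pressing 4 mm more.

Call:
{"name": "servo_tool", "arguments": {"commands": [[0, 0, 0, 0, 0, -1, 1], [0, 0, 0, 0, 0, -2, 1], [0, 0, 0, 0, 0, -3, 1], [0, 0, 0, 0, 0, -4, 1], [0, 0, 0, 0, 0, -4, 1]]}}

```text
clock: 29.75
tcp_pos: [0.5136, 0.2544, 0.0629]
orientation: [-3.124, -0.329, 0.0]
contact_force: [0.5, -0.0, 0.5]
grip_width: 0.0127
gripper_force: 78.4
```

Run:
```python
from h import *
f=[]
for i in range(8): r.grab_frame("top"); f.append(r.get_obs()["contact_force"])
o=r.get_obs();print(o["clock"],o["tcp_pos"],np.mean(f,0),np.std(f,0),o["moment"]); x=dial();print(x[1:])
```

```text
30.15 [0.51360548 0.25439602 0.06316445] [0.21437534 0.16578351 0.27949059] [0.51398145 0.61605971 0.33959927] [ 0.1241877  -0.16234069  0.00837296]
(10528, array([ 0.085 , -0.0003, -0.0537]), array([0.0461, 0.0394, 0.016 ]), array([-0.026,  0.001, -0.057]), 3416, (array([-0.   , -0.059]), array([ 0.004 , -0.0006])))
```

Call:
{"name": "servo_tool", "arguments": {"commands": [[0, 0, 0, 0, 0, 8, 1], [0, 0, 0, 0, 0, 30, 1], [0, 0, 0, 0, 0, 65, 1], [0, 0, 0, 0, 0, 100, 1], [0, 0, 0, 0, 0, 130, 1]]}}

```text
clock: 30.62
tcp_pos: [0.5132, 0.2541, 0.1954]
orientation: [3.124, 0.329, -0.0]
contact_force: [1.2, 1.0, -1.7]
grip_width: 0.0129
gripper_force: 78.0
```

Call:
{"name": "servo_tool", "arguments": {"commands": [[0, 0, 0, -1, -20, 0, 1], [0, 0, 0, -2, -52, 0, 1], [0, 0, 0, -3, -86, 0, 1], [0, 0, 0, -4, -120, 0, 1], [0, 0, 0, -5, -154, 0, 1]]}}

```text
clock: 31.03
tcp_pos: [0.5076, 0.0987, 0.1934]
orientation: [3.124, 0.33, -0.001]
contact_force: [0.7, 0.1, -0.6]
grip_width: 0.0129
gripper_force: 78.2
```

Call:
{"name": "servo_tool", "arguments": {"commands": [[0, 0, 0, -1, -34, 0, 1], [0, 0, 0, -2, -68, 0, 1], [0, 0, 0, -3, -102, 0, 1], [0, 0, 0, -4, -136, 0, 1], [0, 0, 0, -5, -170, 0, 1]]}}

```text
clock: 31.45
tcp_pos: [0.5026, -0.0713, 0.1934]
orientation: [-3.124, -0.329, 0.001]
contact_force: [0.6, 0.3, -1.4]
grip_width: 0.0126
gripper_force: 78.2
```

Call:
{"name": "servo_tool", "arguments": {"commands": [[0, 0, 0, -1, -34, 0, 1], [0, 0, 0, -2, -68, 0, 1], [0, 0, 0, -3, -102, 0, 1], [0, 0, 0, -4, -136, 0, 1], [0, 0, 0, -5, -170, 0, 1]]}}

```text
clock: 31.87
tcp_pos: [0.4976, -0.241, 0.1934]
orientation: [-3.124, -0.329, 0.001]
contact_force: [1.6, 0.0, -1.1]
grip_width: 0.0127
gripper_force: 78.2
```

Call:
{"name": "servo_tool", "arguments": {"commands": [[0, 0, 0, -1, -34, 0, 1], [0, 0, 0, -2, -68, 0, 1], [0, 0, 0, -3, -102, 0, 1], [0, 0, 0, -4, -130, 0, 1], [0, 0, 0, -4, -149, 0, 1]]}}

```text
clock: 32.28
tcp_pos: [0.4927, -0.392, 0.1932]
orientation: [3.124, 0.324, -0.002]
contact_force: [-0.0, -0.2, -1.3]
grip_width: 0.0127
gripper_force: 78.2
```

Call:
{"name": "servo_tool", "arguments": {"commands": [[0, 0, 0, 0, 0, 0, 1], [0, 0, 0, 0, 0, 0, 1], [0, 0, 0, 0, 0, 0, 1], [0, 0, 0, 0, 0, 0, 1]]}}

```text
clock: 32.62
tcp_pos: [0.4949, -0.3869, 0.1931]
orientation: [-3.123, -0.332, 0.0]
contact_force: [0.4, 0.3, -1.2]
grip_width: 0.0127
gripper_force: 78.2
```

Run:
```python
from h import *
x=dial();o=x[0];print(o["clock"],o["tcp_pos"],o["orientation"],o["contact_force"]);print(x[1:])
for n in("scene","top"):print(rim(n,[.598,.27]))
```

```text
32.6167 [ 0.49491151 -0.38685556  0.19305109] [-3.12267831e+00 -3.32006786e-01  9.77874190e-05] [ 0.35351198  0.3135575  -1.22182236]
(10160, array([ 0.0857, -0.0004, -0.0577]), array([0.0444, 0.0387, 0.0083]), array([-0.02 ,  0.003, -0.057]), 3418, (array([ 0.006, -0.059]), array([ 0.002 , -0.0006])))
('scene', 89, array([0.6009, 0.2723]), np.float64(0.0015))
('top', 77, array([0.5967, 0.2707]), np.float64(0.0008))
```

Tub is still in place. Descending, with a check just above the seats.

Call:
{"name": "servo_tool", "arguments": {"commands": [[0, 0, 0, 0, 0, -25, 1], [0, 0, 0, 0, 0, -50, 1], [0, 0, 0, 0, 0, -72, 1], [0, 0, 0, 0, 0, -80, 1], [0, 0, 0, 0, 0, -80, 1]]}}

```text
clock: 33.18
tcp_pos: [0.4934, -0.3871, 0.111]
orientation: [-3.121, -0.33, 0.005]
contact_force: [-1.3, -0.2, -2.3]
grip_width: 0.0129
gripper_force: 78.3
```

Call:
{"name": "servo_tool", "arguments": {"commands": [[0, 0, 0, 0, 0, 0, 1], [0, 0, 0, 0, 0, 0, 1], [0, 0, 0, 0, 0, 0, 1], [0, 0, 0, 0, 0, 0, 1]]}}

```text
clock: 33.52
tcp_pos: [0.4953, -0.3892, 0.1145]
orientation: [3.123, 0.329, 0.003]
contact_force: [-0.2, -0.5, -1.7]
grip_width: 0.0123
gripper_force: 78.3
```

Call:
{"name": "servo_tool", "arguments": {"commands": [[0, 0, 0, 0, 0, -6, 1], [0, 0, 0, 0, 0, -12, 1], [0, 0, 0, 0, 0, -16, 1], [0, 0, 0, 0, 0, -19, 1], [0, 0, 0, 0, 0, -20, 1]]}}

```text
clock: 33.93
tcp_pos: [0.4941, -0.3883, 0.0935]
orientation: [-3.123, -0.329, 0.001]
contact_force: [-5.8, 5.0, 15.1]
grip_width: 0.0129
gripper_force: 80.4
```

Call:
{"name": "servo_tool", "arguments": {"commands": [[0, 0, 0, 0, 0, 0, 1], [0, 0, 0, 0, 0, 0, 1], [0, 0, 0, 0, 0, 0, 1]]}}

```text
clock: 34.18
tcp_pos: [0.4942, -0.3884, 0.0936]
orientation: [-3.124, -0.329, 0.001]
contact_force: [-3.4, 2.0, 5.1]
grip_width: 0.0129
gripper_force: 79.3
```

Run:
```python
from h import *
x=dial();o=x[0];print(o["clock"],o["tcp_pos"],o["orientation"],o["contact_force"]);print(x[1:])
```

```text
34.1833 [ 0.4941684  -0.3883793   0.09356829] [-3.12353472e+00 -3.28653336e-01  8.53704548e-04] [-3.36066492  1.98404883  5.07012376]
(10501, array([ 0.0857, -0.0005, -0.0534]), array([0.0454, 0.0396, 0.016 ]), array([-0.023,  0.001, -0.057]), 3348, (array([ 0.014, -0.059]), array([ 0.0019, -0.0007])))
```

Same pose and contact load as at the grasp, so the gauge is seated. Releasing and rising.

Call:
{"name": "servo_tool", "arguments": {"commands": [[0, 0, 0, 0, 0, 0, 0.7], [0, 0, 0, 0, 0, 0, 0.5], [0, 0, 0, 0, 0, 0, 0.2], [0, 0, 0, 0, 0, 0, 0.2], [0, 0, 0, 0, 0, 0, 0.2]]}}

```text
clock: 34.65
tcp_pos: [0.4946, -0.3887, 0.093]
orientation: [3.124, 0.329, -0.0]
contact_force: [-0.7, -0.1, 0.1]
grip_width: 0.0681
gripper_force: 0.0
```

Call:
{"name": "servo_tool", "arguments": {"commands": [[0, 0, 0, 0, 0, 10, 0.2], [0, 0, 0, 0, 0, 35, 0.2], [0, 0, 0, 0, 0, 70, 0.2], [0, 0, 0, 0, 0, 105, 0.2], [0, 0, 0, 0, 0, 140, 0.2]]}}

```text
clock: 35.07
tcp_pos: [0.4943, -0.3886, 0.2353]
orientation: [3.124, 0.329, -0.0]
contact_force: [0.2, 0.1, 0.4]
grip_width: 0.068
gripper_force: 0.0
```

Call:
{"name": "servo_tool", "arguments": {"commands": [[0, 0, 0, -10, 0, 20, 0.2], [0, 0, 0, -20, 15, 30, 0.2], [0, 0, 0, -20, 35, 30, 0.2], [0, 0, 0, -20, 35, 30, 0.2], [0, 0, 0, -20, 35, 30, 0.2]]}}

```text
clock: 35.48
tcp_pos: [0.475, -0.3527, 0.2642]
orientation: [3.124, 0.332, 0.002]
contact_force: [1.0, -1.4, -0.7]
grip_width: 0.068
gripper_force: 0.0
```

Run:
```python
from h import *
o=r.get_obs();print(o["clock"],o["tcp_pos"],o["contact_force"])
im,P=cloud("wrist");Q=P.reshape(-1,3);c=im.reshape(-1,3).max(1)
k=np.isfinite(Q).all(1)&(c<75)&(Q[:,2]>.147)&(Q[:,2]<.157)&(Q[:,0]>.47)&(Q[:,0]<.54)&(Q[:,1]<-.36)&(Q[:,1]>-.42);q=Q[k];print(k.sum(),q.mean(0));
if len(q)>50: print(np.polyfit(q[:,0]-.492,q[:,1],1),np.polyfit(q[:,0]-.492,q[:,2],1))
k=np.isfinite(Q).all(1)&(c>150)&(Q[:,2]>.14)&(Q[:,2]<.2)&(np.hypot(Q[:,0]-.578,Q[:,1]+.374)<.04);q=Q[k];print("dial",k.sum(),np.median(q,0))
for n in("scene","top"):print(rim(n,[.598,.27]))
t=r.grab_frame("top")[0];s=r.grab_frame("scene")[0]
O=np.zeros((600,800,3),np.uint8);O[:300,:400]=cv2.resize(im[0:300,160:560],(400,300));O[:300,400:]=cv2.resize(s[150:300,150:350],(400,300));O[300:,:]=cv2.resize(t[90:270,90:570],(800,300))
cv2.imwrite("pics/end.png",O)
```

```text
35.4833 [ 0.47497675 -0.35273726  0.26415694] [ 1.01509975 -1.374729   -0.7163699 ]
1009 [ 0.50638491 -0.38429879  0.15210208]
[ 0.21066428 -0.38732918] [0.0032524 0.1520553]
dial 1795 [ 0.58004108 -0.36987741  0.15237552]
('scene', 77, array([0.6008, 0.2718]), np.float64(0.0014))
('top', 75, array([0.5966, 0.2707]), np.float64(0.0009))
```

View pics/end.png

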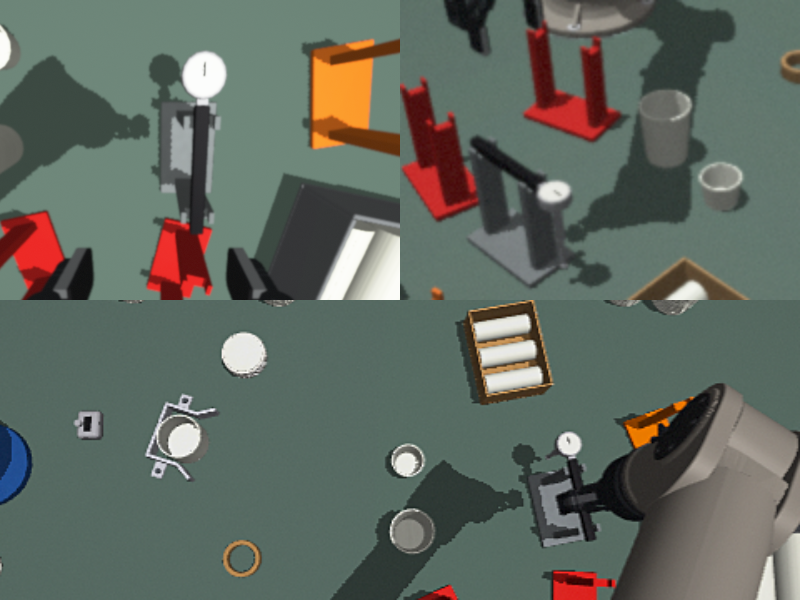

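The gauge lies level in both seats, with its dial at (204,75) in the wrist inset. The tub sits in the bay at (180,437) in the top inset, and the bystanders are unmoved. Handing in.

```bash
python3 -c "
from bench import r
print(r.hand_in())"
```

```text
the job is handed in; nothing more can be done
None
```

The job is handed in at about 35 s, and the hand-in returned no verdict: the tub stands upright in the bay within about 5 mm of its centre, its floor was probed with about 2 N, and the gauge is back level on its stand with the bystanders unmoved in the last pictures.

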